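Tip the solder reel out of its feed tin

TASK

Lift the loose lid off the metal feed tin and lay it flat, handle up, in the middle of the cork mat. Then pick up the tin, hold its spout low over the grey tray and tip it spout-down to about 45 degrees, so that the little solder reel rolls out into the tray by itself (do not touch the reel, never tip much steeper, and do not let it fall from high up). Bring the tin back level and stand it in the middle of the black rubber pad it came from, leaving everything else on the bench where it is.

Things in the scene. Friction and masses are not known exactly. Their poses are not given: they have to be found in the camera images.
- tin: open aluminium feed tin, 170 mm long (x), 66 wide (y), 58 high; the upright parallel side walls (3 mm) can be gripped across their 66 mm once the lid is off. Origin: centre of its underside, z up. The inner floor, 4 mm up, is flat from x = 0 to the +x end wall; from x = 0 a ramp rises at 30 degrees to the spout, the open edge at the -x end. To tip it, lower the -x end. 0.35 to 0.6 kg with reel
- tin_spout (a point): middle of the tin's spout edge, at x = -85 mm, y = 0, z = +53 mm in the tin's frame; the reel rolls out over it
- lid: loose aluminium lid on the tin's rim, 174 x 72 mm (x, y). Below it a 4 mm plug (136 x 52 mm) sits in the tin with some 4 mm of play. Origin: centre of the plug's underside, 54 mm above the tin's underside at the start. The plate is 4 to 7 mm above the origin; a black bar handle in its middle, 44 mm along x and 18 mm thick along y, spans 7 to 35 mm above the origin. 0.11 kg
- reel: small solder reel with green flanges lying in the tin's flat rear half, axis along the tin's y; 44 mm in diameter, 54 mm long. Origin at its centre; y along its axis. It rolls freely and leaves the tin once that is tipped past about 35 degrees
- tray: grey open tray fixed to the bench, outside 200 x 170 x 35 mm (x, y, z), walls and floor about 4 mm; origin at the centre of its underside
- pad: black rubber pad under the tin, fixed, 200 x 110 x 4 mm; origin at the centre of its underside
- cork: empty cork mat for the lid, fixed, 200 x 110 x 4 mm; origin at the centre of its underside
- big_spool: bystander, leave alone: large green solder spool standing on end, 68 mm across, 65 mm tall; origin at the centre of its underside
- pump: bystander, leave alone: black desoldering pump lying on the bench, about 190 mm long along its x, 26 mm high; origin under its middle
- meter: bystander, leave alone: black hand multimeter lying flat, 150 x 75 x 32 mm (x, y, z); origin at the centre of its underside
- perfboard: bystander, leave alone: brown circuit board lying flat, 110 x 70 x 4 mm; origin at the centre of its underside
- driver: bystander, leave alone: screwdriver lying on the bench along its x
- bottle: bystander, leave alone: white plastic bottle with a black cap, standing, 48 mm across, 110 mm tall; origin at the centre of its underside

How it is judged:
By the outcome, as a careful person would: the job done as asked, in the order asked, and still so for the second after the job is handed in, with the robot touching nothing.
It also fails if it takes over 72 s, if anything falls off the work surface, if the arm or the gripper's body presses on something with over 40 N, if the wrist force passes 120 N, or if a joint passes its speed limit or range.

ROBOT

A 7-joint arm with a two-finger parallel gripper is mounted at the origin on the work surface. World frame = base frame: x ahead of the robot, y to its left, z up, the work surface at z = 0. Lengths are in m, angles in degrees, forces in N, time in s.
With the tool pointing down it reaches from about 0.4 to 0.85 m from the base axis. Payload 4.5 kg.
Tool frame: the origin (TCP) lies midway between the tips of the shut fingers; the grasp point (between the pads) lies 19 mm behind it (grip_depth is the distance from the TCP to the grasp point, in m); z points along the fingers, x is the direction in which the jaws open and shut, and the axes are right-handed (so a half turn about z gives the same grasp; the last joint's range is limited). The gripper opens to 85 mm and grips with 20 to 120 N. Pads are 22 mm wide; open, the fingers measure 114 mm over their backs; the gripper's body (76 mm by 85 mm) begins 54 mm behind the grasp point. The pads swing forward as they close: fully open they stand 13 mm farther back than shut.
Start: joints at [78.197, 39.483, -11.15, 89.685, 9.013, 51.709, -12.324], TCP at [0.148, -0.607, 0.231] pointing down, gripper open.
Joint ranges: [-172.22, 172.22], [-26.19, 119.32], [-84.43, 86.54], [7.71, 146.69], [-57.33, 237.33], [2.42, 119.75], [-152.13, 152.13]. Speed limits (degrees/s): [147.25, 147.25, 180, 180, 180, 180, 180].

INTERFACE

Orientations are given as a 3x3 rotation matrix whose columns are the frame's x, y, z axes.
In Python, from rig import get_obs, read_camera, camera_params, job_done, grip_depth gives the robot as it stands.
- The arm moves only by the tool drive_tool, never from a script. Its argument "rows" is a list of rows, each an object with "dp": the shift along the tool's x, y, z each as a share of 0.02 m, from -1 to 1, a list of three; "yaw": the turn about the tool's z as a share of 0.08 rad, from -1 to 1; "jaw": the opening, from 0 (shut) to 1 (fully open). In form: [{"dp": [tx, ty, tz], "yaw": yaw, "jaw": jaw}, ...]. A call has exactly 5 rows; each row shifts and turns the commanded pose from where the row before left it, along the tool's axes as they then stand; what a row does not reach is not made up. A row lasts 1/12 s, in which the tool goes at most 41.7 mm and 7.16 degrees, less where a joint would pass 70% of its speed; a pose out of reach is approached as far as the arm can. A call with a number of a shift or a turn outside -1 to 1 is refused whole. A call with a gripper value outside its range is refused whole. The fingers move at their own pace and stop on an object; the grip force is fixed at half the most. Time passes only in rows, so rows that do not move let the fingers close, or fill a call up. It gives the time, the measured TCP pose, the force and the opening at its end, in the units of the state.
- get_obs(): the state, without advancing time (a new reading comes with each control period).
- read_camera(name): name is "side" or "top"; returns the picture (384x512x3 uint8, red, green, blue); there is no depth.
- camera_params(name): a dict with "fx", "fy", "cx", "cy" (pixels), "dist_coeffs" ([k1, k2, p1, p2, k3] as OpenCV has them; the pictures are not rectified), "R" (3x3) and "t" (3): a world point X has camera coordinates R X + t. Camera axes: x right, y down, z forward; pixel columns grow to the right and rows downward; lengths in m; the calibration is good to about 2 mm. A picture is of the moment at which its call begins. camera_params takes no time and is no camera call.
- job_done(): hands the job in, once; it reports no verdict.
The state is a dict: "time": time; "qpos": joint angles; "joint_vel": joint speeds; "effort": joint torques, N m; "ee_pos": TCP position; "ee_rot": TCP orientation; "ft_force": force on the tool from outside, world axes, zero at the start; "ft_torque": the same for the moment, N m; "opening": finger opening in m.
Only numpy, scipy, OpenCV 4.12 (cv2) and the standard library are available. Lean on these libraries where they do the work, as an engineer would, in place of code of your own. Each camera call takes 0.05 s, during which the arm holds its last target. There are 200 camera calls.

## Working session

There is one attempt and no reset: what is moved stays moved. The work goes in short steps, Python scripts to look and compute and a tool call to move; the robot and the scene stay as the last step left them, time stands still between calls to the robot, and variables do not carry over. Pictures are saved under pics/ and viewed, about 8 in all and at most 12, crops included, and the job is handed in when it is done.

Besides the shell and the picture viewer there is one more tool, called as name(argument=value, ...) on one line, values as JSON. drive_tool: Moves the arm, as the interface text tells. Shift numbers are shares of 0.02 m and turn numbers shares of 0.08 rad, none past 1 either way. Its arguments: {"type":"object","properties":{"rows":{"type":"array"}},"required":["rows"]}

```bash
ls; mkdir -p pics
python3 - <<'E'
from rig import *
import cv2,numpy as np
for n in("side","top"):
    im=read_camera(n); cv2.imwrite(f"pics/{n}0.png",im[:,:,::-1]); p=camera_params(n)
    print(n,{k:np.round(v,4).tolist() for k,v in p.items()})
o=get_obs();print(o['time'],o['ee_pos'],np.round(o['ee_rot'],3).tolist(),o['opening'],grip_depth)
E
```

```text
pics
side {'fx': 365.2623, 'fy': 365.2623, 'cx': 255.1367, 'cy': 188.2315, 'dist_coeffs': [-0.0796, 0.0, 0.0, 0.0, 0.0], 'R': [[-0.9951, -0.0984, -0.0012], [-0.0565, 0.5807, -0.8122], [0.0806, -0.8082, -0.5834]], 't': [0.5438, 0.0851, 1.205]}
top {'fx': 489.6074, 'fy': 489.6074, 'cx': 261.2585, 'cy': 184.1672, 'dist_coeffs': [-0.1963, 0.0, 0.0, 0.0, 0.0], 'R': [[-0.0162, -0.9997, -0.0175], [-0.9872, 0.0187, -0.1584], [0.1587, 0.0147, -0.9872]], 't': [0.026, 0.5523, 1.3784]}
0.1 [ 0.14822934 -0.60654697  0.23055077] [[0.238, -0.971, -0.001], [-0.971, -0.238, 0.002], [-0.002, 0.0, -1.0]] 0.0853305840699155 0.0187
```

View pics/top0.png

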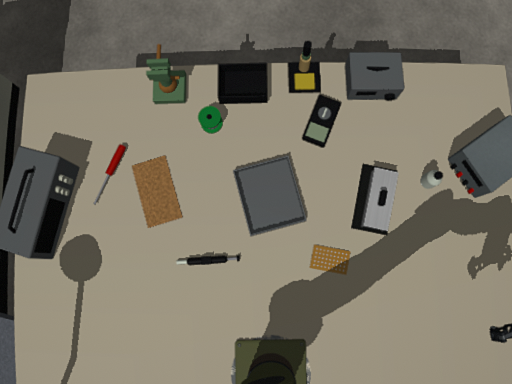

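View pics/side0.png

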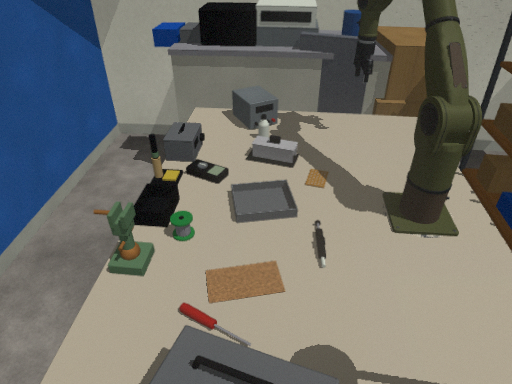

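The top view shows the tin with its lid and handle at (378,198), the tray at (270,193) and the cork at (157,191). The side view shows the tin at (275,150). I'll measure these and find the spout end.

```bash
cat > h.py <<'E'
from rig import *
import cv2,numpy as np
def ray(n,uv):
    p=camera_params(n);K=np.array([[p['fx'],0,p['cx']],[0,p['fy'],p['cy']],[0,0,1]])
    q=cv2.undistortPoints(np.array(uv,float).reshape(-1,1,2),K,np.array(p['dist_coeffs'])).reshape(-1,2)
    R=np.array(p['R']);d=np.c_[q,np.ones(len(q))]@R
    return -R.T@np.array(p['t']),d
def onz(n,uv,z):
    c,d=ray(n,uv); return c+d*((z-c[2])/d[:,2])[:,None]
def proj(n,X):
    p=camera_params(n);K=np.array([[p['fx'],0,p['cx']],[0,p['fy'],p['cy']],[0,0,1]])
    return cv2.projectPoints(np.array(X,float).reshape(-1,1,3),cv2.Rodrigues(np.array(p['R']))[0],np.array(p['t']),K,np.array(p['dist_coeffs']))[0].reshape(-1,2)
def blob(m,box):
    x0,y0,x1,y1=box;k=np.zeros(m.shape,np.uint8);k[y0:y1,x0:x1]=m[y0:y1,x0:x1]
    c=max(cv2.findContours(k,cv2.RETR_EXTERNAL,cv2.CHAIN_APPROX_NONE)[0],key=cv2.contourArea)
    return c
def rect(n,c,z):
    P=onz(n,c.reshape(-1,2),z)[:,:2];(cx,cy),(w,h),a=cv2.minAreaRect((P*1000).astype(np.float32))
    return np.round([cx,cy,w,h,a],1)
E
python3 - <<'E'
from h import *
im=cv2.imread("pics/top0.png");hsv=cv2.cvtColor(im,cv2.COLOR_BGR2HSV);H,S,V=cv2.split(hsv)
for n,(x,y) in dict(bench=(220,160),lid=(390,180),lid2=(372,222),pad=(360,200),tray=(270,193),cork=(157,191),handle=(382,197)).items(): print(n,hsv[y,x])
cork=((H<20)&(S>110)&(V>80)).astype(np.uint8)
print("cork",rect("top",blob(cork,(125,145,190,235)),.004))
bench=((H>8)&(H<30)&(S>40)&(V>110)); nb=(~bench).astype(np.uint8)
print("tray z35",rect("top",blob(nb,(225,145,312,240)),.035))
print("pad",rect("top",blob(nb,(345,155,405,240)),.004))
lid=((S<40)&(V>110)).astype(np.uint8)
print("lid z61",rect("top",blob(lid,(345,155,405,240)),.061))
hd=((V<60)).astype(np.uint8)
c=blob(hd,(374,185,392,210));print("handle z89",rect("top",c,.089),cv2.boundingRect(c))
a=cv2.resize(im[150:245,335:420],None,fx=6,fy=6,interpolation=2)[:570]
s=cv2.imread("pics/side0.png")[125:175,235:315];b=cv2.resize(s,None,fx=4,fy=4,interpolation=2)
o=np.zeros((570,800,3),np.uint8);o[:570,:480]=a[:,:480];o[:200,480:800]=b[:200,:320];cv2.imwrite("pics/c1.png",o)
E
```

```text
bench [ 20  46 156]
lid [  0   0 149]
lid2 [ 60   2 150]
pad [60 13 19]
tray [83 12 86]
cork [ 15 144 135]
handle [120  13  19]
cork [545.3 334.3 198.  108.5  16.2]
tray z35 [526.2  -7.8 210.4 178.6  14. ]
pad [ 505.9 -331.4  160.8  235.8   87.1]
lid z61 [ 501.5 -328.8   74.   174.2   76.9]
handle z89 [ 501.3 -325.7   19.1   45.8   75.7] (378, 190, 9, 16)
```

View pics/c1.png

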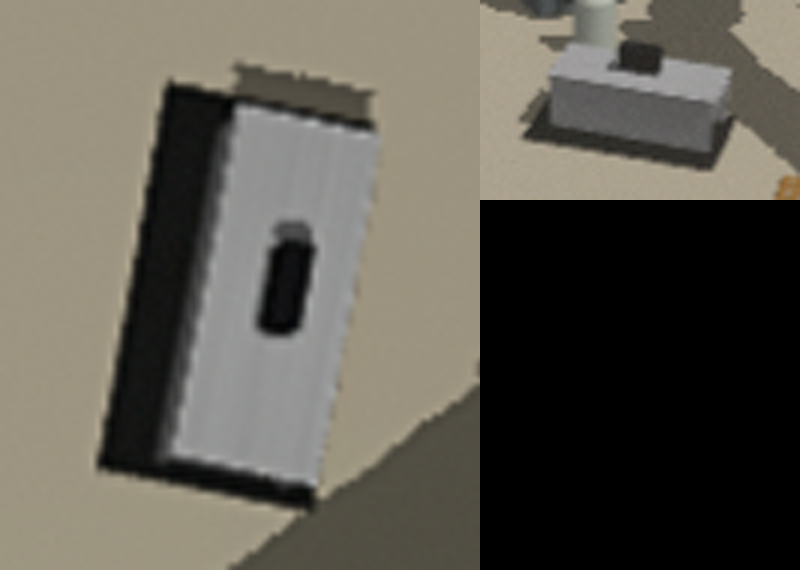

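The crop shows a box-shaped tin with its long axis about 13° clockwise of world x, and the handle at the lid's centre. I'll measure the pad and tray corners more tightly and start moving.

```bash
cat >> h.py <<'E'
def go(x,y,z,ang):
    "remaining: tool-axis shifts in 0.02 m units (at goal yaw), yaw units"
    o=get_obs();R=np.array(o['ee_rot']);a=np.degrees(np.arctan2(R[1,0],R[0,0]))
    d=(np.array([x,y,z])-o['ee_pos'])
    dy=-((ang-a+180)%360-180)
    print("t%.2f"%o['time'],"pos",np.round(o['ee_pos'],4),"ang%.1f"%a,"open%.4f"%o['opening'],"F",np.round(o['ft_force'],1),"| dtool",np.round(R.T@d/.02,2),"yaw",round(np.radians(dy)/.08,2))
E
python3 - <<'E'
from h import *
im=cv2.imread("pics/top0.png");hsv=cv2.cvtColor(im,cv2.COLOR_BGR2HSV);H,S,V=cv2.split(hsv)
P=onz("top",[(362.7,164),(351.7,228),(387.3,234)],.004)[:,:2];print("pad corners",P.round(3).tolist(),"centre",((P[0]+P[2])/2).round(3), np.linalg.norm(P[0]-P[1]),np.linalg.norm(P[2]-P[1]))
bench=((H>8)&(H<30)&(S>40)&(V>110)); c=blob((~bench).astype(np.uint8),(225,145,312,240))
print("tray px",cv2.boxPoints(cv2.minAreaRect(c)).round(1).tolist(), cv2.approxPolyDP(c,4,True).reshape(-1,2).tolist())
a=cv2.resize(im[145:245,225:315],None,fx=6,fy=6,interpolation=2);cv2.imwrite("pics/c2.png",a)
p=camera_params("top");print(-np.array(p['R']).T@p['t'])
E
```

```text
pad corners [[0.615, -0.291], [0.423, -0.249], [0.402, -0.355]] centre [ 0.509 -0.323] 0.19704274598562138 0.10853344131790475
tray px [[230.60000610351562, 167.8000030517578], [289.8999938964844, 151.39999389648438], [308.79998779296875, 220.1999969482422], [249.5, 236.5]] [[289, 152], [233, 169], [250, 235], [306, 220]]
[ 0.32693122 -0.00460273  1.44868435]
```

View pics/c2.png

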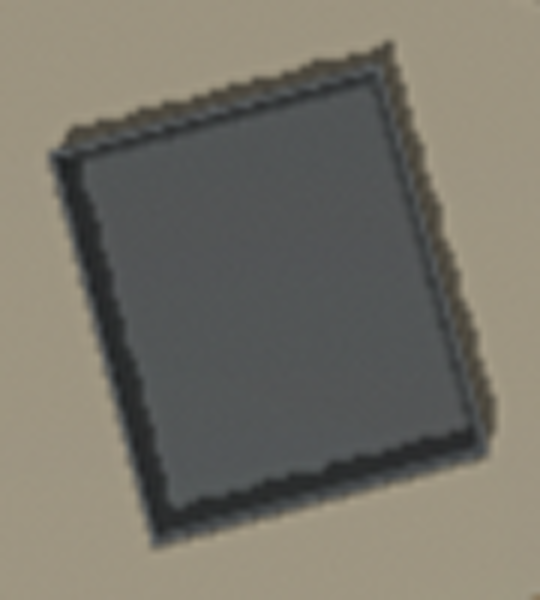

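drive_tool(rows=[{"dp": [0,0,0],"yaw": 1,"jaw": 1},{"dp": [0,0,0],"yaw": 1,"jaw": 1},{"dp": [0,0,0],"yaw": 1,"jaw": 1},{"dp": [0,0,0],"yaw": 1,"jaw": 1},{"dp": [0,0,0],"yaw": 1,"jaw": 1}])

```text
time: 0.52
ee_pos: [0.1484, -0.6067, 0.2308]
ee_rot: [[-0.163, -0.987, -0.0], [-0.987, 0.163, 0.001], [-0.001, 0.0, -1.0]]
ft_force: [0.2, 0.2, -0.1]
opening: 0.0851
```

drive_tool(rows=[{"dp": [0,0,0],"yaw": 0.85,"jaw": 1},{"dp": [-1,-0.8,0],"yaw": 0,"jaw": 1},{"dp": [-1,-0.8,0],"yaw": 0,"jaw": 1},{"dp": [-1,-0.8,0],"yaw": 0,"jaw": 1},{"dp": [-1,-0.8,0],"yaw": 0,"jaw": 1}])

```text
time: 0.93
ee_pos: [0.2295, -0.5426, 0.2309]
ee_rot: [[-0.227, -0.974, -0.0], [-0.974, 0.227, 0.001], [-0.001, 0.0, -1.0]]
ft_force: [0.4, -0.9, -0.1]
opening: 0.0855
```

The tray crop shows rim corners at px (233.8,170.3), (289.2,156.3), (306.3,220.8) and (250.5,235.8).

drive_tool(rows=[{"dp": [-1,-0.8,0],"yaw": 0,"jaw": 1},{"dp": [-1,-0.8,0],"yaw": 0,"jaw": 1},{"dp": [-1,-0.8,0],"yaw": 0,"jaw": 1},{"dp": [-1,-0.8,0],"yaw": 0,"jaw": 1},{"dp": [-1,-0.8,0],"yaw": 0,"jaw": 1}])

```text
time: 1.35
ee_pos: [0.3301, -0.4632, 0.231]
ee_rot: [[-0.226, -0.974, -0.001], [-0.974, 0.226, 0.001], [-0.001, 0.001, -1.0]]
ft_force: [0.6, -0.2, 0.1]
opening: 0.0853
```

drive_tool(rows=[{"dp": [-1,-0.8,0],"yaw": 0,"jaw": 1},{"dp": [-1,-0.8,0],"yaw": 0,"jaw": 1},{"dp": [-1,-0.8,0],"yaw": 0,"jaw": 1},{"dp": [-1,-0.8,0],"yaw": 0,"jaw": 1},{"dp": [-1,-0.8,0],"yaw": 0,"jaw": 1}])

```text
time: 1.77
ee_pos: [0.4306, -0.3839, 0.231]
ee_rot: [[-0.226, -0.974, -0.001], [-0.974, 0.226, 0.001], [-0.0, 0.001, -1.0]]
ft_force: [0.5, 0.3, 0.7]
opening: 0.0856
```

Run:
```python
from h import *
go(.501,-.326,.069,-103)
P=onz("top",[(233.8,170.3),(289.2,156.3),(306.3,220.8),(250.5,235.8)],.035)[:,:2]
print(P.round(3).tolist(),P.mean(0).round(4),[np.linalg.norm(P[i]-P[i-1]).round(3) for i in range(4)], np.degrees(np.arctan2(*(P[1]-P[2])[::-1])),np.degrees(np.arctan2(*(P[0]-P[3])[::-1])))
```

```text
t1.77 pos [ 0.4306 -0.3839  0.231 ] ang-103.1 open0.0856 F [0.5 0.3 0.7] | dtool [-3.61 -2.78  8.1 ] yaw -0.02
[[0.597, 0.097], [0.636, -0.067], [0.444, -0.112], [0.404, 0.05]] [ 0.5203 -0.0083] [np.float64(0.199), np.float64(0.169), np.float64(0.197), np.float64(0.167)] 13.145142373566276 13.594432439976949
```

drive_tool(rows=[{"dp": [-1,-0.8,0],"yaw": 0,"jaw": 1},{"dp": [-1,-0.8,0.3],"yaw": 0,"jaw": 1},{"dp": [-1,-0.7,0.8],"yaw": 0,"jaw": 1},{"dp": [-0.6,-0.5,1],"yaw": 0,"jaw": 1},{"dp": [0,0,1],"yaw": 0,"jaw": 1}])

```text
time: 2.18
ee_pos: [0.5053, -0.3231, 0.1686]
ee_rot: [[-0.22, -0.976, 0.004], [-0.976, 0.22, 0.002], [-0.003, -0.003, -1.0]]
ft_force: [1.2, 0.5, -0.3]
opening: 0.0856
```

Run:
```python
from h import *
go(.501,-.326,.069,-103)
im=read_camera("top");s=read_camera("side")
o=np.hstack([cv2.resize(im[150:250,335:435],None,fx=4,fy=4,interpolation=2),cv2.resize(s[90:190,225:325],None,fx=4,fy=4,interpolation=2)])
cv2.imwrite("pics/c3.png",o[:,:,::-1])
```

```text
t2.18 pos [ 0.5053 -0.3231  0.1686] ang-102.7 open0.0856 F [ 1.2  0.5 -0.3] | dtool [0.2  0.19 4.98] yaw 0.07
```

View pics/c3.png

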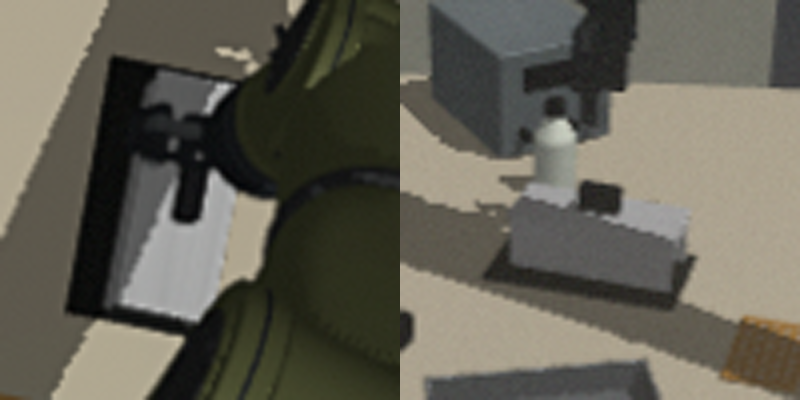

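The gripper is above the handle, so I'll descend and grasp it.

drive_tool(rows=[{"dp": [0,0,0.8],"yaw": 0,"jaw": 1},{"dp": [0.1,0.1,0.9],"yaw": 0.05,"jaw": 1},{"dp": [0,0,1],"yaw": 0,"jaw": 1},{"dp": [0,0,1],"yaw": 0,"jaw": 1},{"dp": [0,0,0],"yaw": 0,"jaw": 1}])

```text
time: 2.7
ee_pos: [0.4958, -0.3289, 0.0929]
ee_rot: [[-0.231, -0.973, -0.005], [-0.973, 0.231, 0.002], [-0.001, 0.006, -1.0]]
ft_force: [-0.7, 0.0, -0.1]
opening: 0.0856
```

Run:
```python
from h import *
go(.501,-.326,.069,-103)
```

```text
t2.70 pos [ 0.4958 -0.3289  0.0929] ang-103.4 open0.0856 F [-0.7  0.  -0.1] | dtool [-0.2  -0.23  1.2 ] yaw -0.08
```

drive_tool(rows=[{"dp": [0,0,0.4],"yaw": 0,"jaw": 1},{"dp": [0,0,0.3],"yaw": 0,"jaw": 1},{"dp": [0,0,0.3],"yaw": 0,"jaw": 1},{"dp": [0,0,0],"yaw": 0,"jaw": 1},{"dp": [0,0,0],"yaw": 0,"jaw": 1}])

```text
time: 3.12
ee_pos: [0.4986, -0.3292, 0.0756]
ee_rot: [[-0.23, -0.973, 0.0], [-0.973, 0.23, -0.0], [0.0, -0.0, -1.0]]
ft_force: [0.6, 0.4, 0.5]
opening: 0.085
```

Run:
```python
from h import *
go(.501,-.326,.069,-103)
```

```text
t3.12 pos [ 0.4986 -0.3292  0.0756] ang-103.3 open0.0850 F [0.6 0.4 0.5] | dtool [-0.18 -0.08  0.33] yaw -0.07
```

drive_tool(rows=[{"dp": [-0.18,-0.08,0.15],"yaw": 0,"jaw": 1},{"dp": [0,0,0.1],"yaw": 0,"jaw": 0.6},{"dp": [0,0,0],"yaw": 0,"jaw": 0.3},{"dp": [0,0,0],"yaw": 0,"jaw": 0},{"dp": [0,0,0],"yaw": 0,"jaw": 0}])

```text
time: 3.53
ee_pos: [0.5009, -0.326, 0.0704]
ee_rot: [[-0.23, -0.973, 0.0], [-0.973, 0.23, -0.0], [0.0, -0.0, -1.0]]
ft_force: [-0.3, 0.2, 0.5]
opening: 0.0391
```

drive_tool(rows=[{"dp": [0,0,0],"yaw": 0,"jaw": 0},{"dp": [0,0,0],"yaw": 0,"jaw": 0},{"dp": [0,0,0],"yaw": 0,"jaw": 0},{"dp": [0,0,0],"yaw": 0,"jaw": 0},{"dp": [0,0,0],"yaw": 0,"jaw": 0}])

```text
time: 3.95
ee_pos: [0.501, -0.3262, 0.0706]
ee_rot: [[-0.23, -0.973, 0.0], [-0.973, 0.23, -0.0], [0.0, -0.001, -1.0]]
ft_force: [-0.8, 0.7, 3.1]
opening: 0.0172
```

drive_tool(rows=[{"dp": [0,0,-0.2],"yaw": 0,"jaw": 0},{"dp": [0,0,-0.3],"yaw": 0,"jaw": 0},{"dp": [0,0,-0.6],"yaw": 0,"jaw": 0},{"dp": [0,0,-1],"yaw": 0,"jaw": 0},{"dp": [0,0,-1],"yaw": 0,"jaw": 0}])

```text
time: 4.37
ee_pos: [0.5004, -0.3257, 0.1333]
ee_rot: [[-0.23, -0.973, -0.001], [-0.973, 0.23, 0.001], [-0.0, 0.001, -1.0]]
ft_force: [-0.5, -0.7, -1.4]
opening: 0.0164
```

Run:
```python
from h import *
go(.545,.334,.200,-74)
im=read_camera("top");s=read_camera("side")
o=np.hstack([cv2.resize(im[150:250,335:435],None,fx=4,fy=4,interpolation=2),cv2.resize(s[90:190,225:325],None,fx=4,fy=4,interpolation=2)])
cv2.imwrite("pics/c4.png",o[:,:,::-1])
```

```text
t4.37 pos [ 0.5004 -0.3257  0.1333] ang-103.3 open0.0164 F [-0.5 -0.7 -1.4] | dtool [-32.61   5.42  -3.32] yaw -6.39
```

View pics/c4.png

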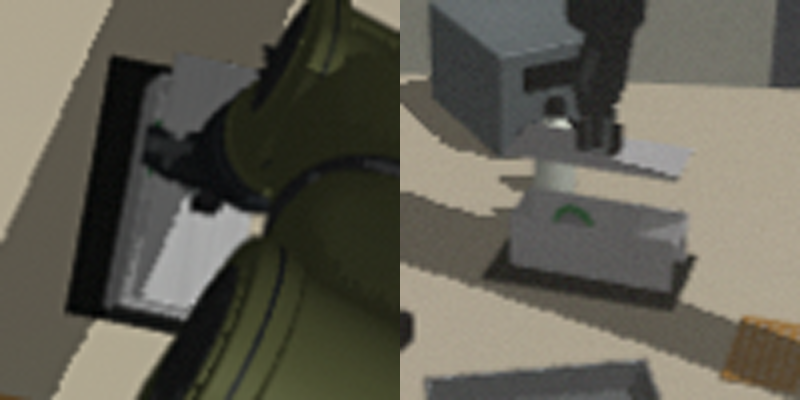

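The lid is up, held level. The reel lies in the far half of the tin, and the ramp and spout are at the robot-side end, so tin +x points at about -13°. Next I'll carry the lid to the cork.

drive_tool(rows=[{"dp": [-0.3,0,-1],"yaw": 0,"jaw": 0},{"dp": [-0.6,0.2,-1],"yaw": 0,"jaw": 0},{"dp": [-1,0.2,-0.8],"yaw": 0,"jaw": 0},{"dp": [-1,0.2,-0.5],"yaw": 0,"jaw": 0},{"dp": [-1,0.2,0],"yaw": 0,"jaw": 0}])

```text
time: 4.88
ee_pos: [0.5042, -0.2462, 0.2006]
ee_rot: [[-0.231, -0.973, 0.004], [-0.973, 0.231, -0.002], [0.001, -0.004, -1.0]]
ft_force: [0.3, -0.2, -1.6]
opening: 0.0168
```

drive_tool(rows=[{"dp": [-1,0.2,0],"yaw": 0,"jaw": 0},{"dp": [-1,0.2,0],"yaw": 0,"jaw": 0},{"dp": [-1,0.2,0],"yaw": 0,"jaw": 0},{"dp": [-1,0.2,0],"yaw": 0,"jaw": 0},{"dp": [-1,0.2,0],"yaw": 0,"jaw": 0}])

```text
time: 5.3
ee_pos: [0.5063, -0.1434, 0.1983]
ee_rot: [[-0.23, -0.973, -0.001], [-0.973, 0.23, 0.0], [0.0, 0.001, -1.0]]
ft_force: [0.0, 0.6, -1.5]
opening: 0.017
```

drive_tool(rows=[{"dp": [-1,0.2,0],"yaw": 0,"jaw": 0},{"dp": [-1,0.2,0],"yaw": 0,"jaw": 0},{"dp": [-1,0.2,0],"yaw": 0,"jaw": 0},{"dp": [-1,0.2,0],"yaw": 0,"jaw": 0},{"dp": [-1,0.2,0],"yaw": 0,"jaw": 0}])

```text
time: 5.72
ee_pos: [0.5099, -0.0415, 0.1983]
ee_rot: [[-0.23, -0.973, -0.001], [-0.973, 0.23, 0.0], [0.0, 0.001, -1.0]]
ft_force: [0.0, 0.1, -0.5]
opening: 0.0167
```

drive_tool(rows=[{"dp": [-1,0.2,0],"yaw": 0,"jaw": 0},{"dp": [-1,0.2,0],"yaw": 0,"jaw": 0},{"dp": [-1,0.2,0],"yaw": 0,"jaw": 0},{"dp": [-1,0.2,0],"yaw": 0,"jaw": 0},{"dp": [-1,0.2,0],"yaw": 0,"jaw": 0}])

```text
time: 6.13
ee_pos: [0.5134, 0.0604, 0.1983]
ee_rot: [[-0.23, -0.973, -0.001], [-0.973, 0.23, -0.0], [0.0, 0.001, -1.0]]
ft_force: [0.6, 0.0, -1.1]
opening: 0.0169
```

Run:
```python
from h import *
go(.545,.334,.200,-74)
```

```text
t6.13 pos [0.5134 0.0604 0.1983] ang-103.3 open0.0169 F [ 0.6  0.  -1.1] | dtool [-13.68   1.61  -0.09] yaw -6.39
```

drive_tool(rows=[{"dp": [-1,0.1,0],"yaw": 0,"jaw": 0},{"dp": [-1,0.1,0],"yaw": 0,"jaw": 0},{"dp": [-1,0.1,0],"yaw": 0,"jaw": 0},{"dp": [-1,0.1,0],"yaw": 0,"jaw": 0},{"dp": [-1,0.1,0],"yaw": 0,"jaw": 0}])

```text
time: 6.55
ee_pos: [0.5267, 0.16, 0.1982]
ee_rot: [[-0.23, -0.973, -0.001], [-0.973, 0.23, -0.0], [0.0, 0.001, -1.0]]
ft_force: [1.2, -0.1, -0.8]
opening: 0.0169
```

drive_tool(rows=[{"dp": [-1,0.1,0],"yaw": 0,"jaw": 0},{"dp": [-1,0.1,0],"yaw": 0,"jaw": 0},{"dp": [-1,0.1,0],"yaw": 0,"jaw": 0},{"dp": [-1,0.1,0],"yaw": 0,"jaw": 0},{"dp": [-1,0.1,0],"yaw": 0,"jaw": 0}])

```text
time: 6.97
ee_pos: [0.5399, 0.2595, 0.1981]
ee_rot: [[-0.23, -0.973, -0.001], [-0.973, 0.23, -0.0], [0.001, 0.001, -1.0]]
ft_force: [0.5, 0.8, -1.4]
opening: 0.0166
```

drive_tool(rows=[{"dp": [-1,0.1,0],"yaw": 0,"jaw": 0},{"dp": [-1,0.1,0],"yaw": 0,"jaw": 0},{"dp": [-1,0.2,0],"yaw": 0,"jaw": 0},{"dp": [-0.6,0.1,0],"yaw": 0,"jaw": 0},{"dp": [0,0,0],"yaw": -0.8,"jaw": 0}])

```text
time: 7.38
ee_pos: [0.5459, 0.3355, 0.1978]
ee_rot: [[-0.162, -0.987, -0.001], [-0.987, 0.162, 0.003], [-0.002, 0.001, -1.0]]
ft_force: [0.9, 0.5, -1.4]
opening: 0.0166
```

drive_tool(rows=[{"dp": [0,0,1],"yaw": -1,"jaw": 0},{"dp": [0,0,1],"yaw": -1,"jaw": 0},{"dp": [0,0,1],"yaw": -1,"jaw": 0},{"dp": [0,0,1],"yaw": -1,"jaw": 0},{"dp": [0,0,1],"yaw": -0.9,"jaw": 0}])

```text
time: 7.8
ee_pos: [0.5471, 0.3303, 0.0973]
ee_rot: [[0.225, -0.974, -0.0], [-0.974, -0.225, -0.001], [0.001, 0.001, -1.0]]
ft_force: [0.7, -0.5, -2.2]
opening: 0.0168
```

drive_tool(rows=[{"dp": [0,0,0.6],"yaw": -0.6,"jaw": 0},{"dp": [0,0,0.4],"yaw": 0,"jaw": 0},{"dp": [0,0,0.2],"yaw": 0,"jaw": 0},{"dp": [0,0,0],"yaw": 0,"jaw": 0},{"dp": [0,0,0],"yaw": 0,"jaw": 0}])

```text
time: 8.22
ee_pos: [0.5477, 0.3311, 0.0748]
ee_rot: [[0.268, -0.964, 0.001], [-0.964, -0.268, 0.0], [0.0, -0.001, -1.0]]
ft_force: [1.1, -0.3, -1.1]
opening: 0.017
```

Run:
```python
from h import *
go(.545,.334,.017,-74)
im=read_camera("top");s=read_camera("side")
o=np.hstack([cv2.resize(im[140:240,110:210],None,fx=4,fy=4,interpolation=2),cv2.resize(s[210:310,195:295],None,fx=4,fy=4,interpolation=2)])
cv2.imwrite("pics/c5.png",o[:,:,::-1])
```

```text
t8.22 pos [0.5477 0.3311 0.0748] ang-74.5 open0.0170 F [ 1.1 -0.3 -1.1] | dtool [-0.18  0.09  2.89] yaw -0.1
```

View pics/c5.png

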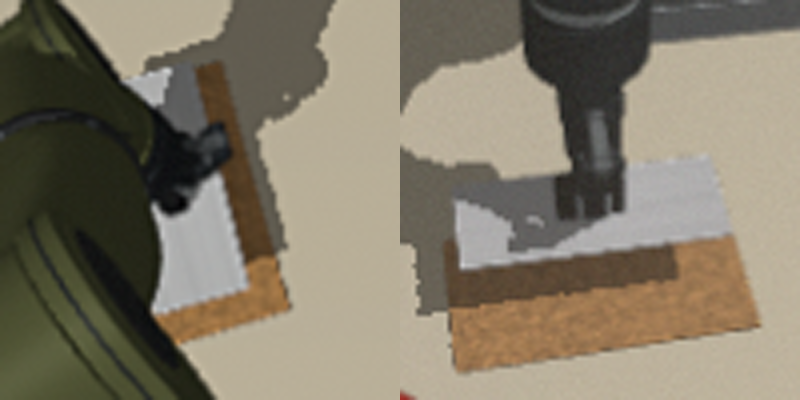

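The lid is parallel to the cork and above it. I'll lower it, release and retreat.

drive_tool(rows=[{"dp": [-0.18,0.09,1],"yaw": -0.1,"jaw": 0},{"dp": [0,0,0.8],"yaw": 0,"jaw": 0},{"dp": [0,0,0.5],"yaw": 0,"jaw": 0},{"dp": [0,0,0.3],"yaw": 0,"jaw": 0},{"dp": [0,0,0.15],"yaw": 0,"jaw": 0}])

```text
time: 8.73
ee_pos: [0.5446, 0.3338, 0.0189]
ee_rot: [[0.276, -0.961, -0.0], [-0.961, -0.276, -0.001], [0.0, 0.0, -1.0]]
ft_force: [-0.3, -0.0, -1.4]
opening: 0.0166
```

drive_tool(rows=[{"dp": [0,0,0.1],"yaw": 0,"jaw": 0},{"dp": [0,0,0.05],"yaw": 0,"jaw": 0},{"dp": [0,0,0],"yaw": 0,"jaw": 0},{"dp": [0,0,0],"yaw": 0,"jaw": 0},{"dp": [0,0,0],"yaw": 0,"jaw": 0}])

```text
time: 9.15
ee_pos: [0.5449, 0.3341, 0.0168]
ee_rot: [[0.276, -0.961, 0.001], [-0.961, -0.276, 0.0], [-0.0, -0.001, -1.0]]
ft_force: [-0.5, 0.1, -0.8]
opening: 0.0168
```

Run:
```python
from h import *
go(.545,.334,.017,-74)
```

```text
t9.15 pos [0.5449 0.3341 0.0168] ang-74.0 open0.0168 F [-0.5  0.1 -0.8] | dtool [ 0.01 -0.   -0.01] yaw 0.01
```

drive_tool(rows=[{"dp": [0,0,0.04],"yaw": 0,"jaw": 0},{"dp": [0,0,0.04],"yaw": 0,"jaw": 0},{"dp": [0,0,0],"yaw": 0,"jaw": 0.3},{"dp": [0,0,0],"yaw": 0,"jaw": 0.5},{"dp": [0,0,0],"yaw": 0,"jaw": 0.6}])

```text
time: 9.57
ee_pos: [0.5447, 0.3341, 0.0148]
ee_rot: [[0.276, -0.961, 0.0], [-0.961, -0.276, 0.0], [-0.0, -0.0, -1.0]]
ft_force: [0.2, 0.2, -0.0]
opening: 0.0487
```

drive_tool(rows=[{"dp": [0,0,0],"yaw": 0,"jaw": 0.6},{"dp": [0,0,-0.4],"yaw": 0,"jaw": 0.7},{"dp": [0,0,-1],"yaw": 0,"jaw": 1},{"dp": [0,0,-1],"yaw": 0,"jaw": 1},{"dp": [0,0,-1],"yaw": 0,"jaw": 1}])

```text
time: 9.98
ee_pos: [0.5444, 0.3338, 0.0836]
ee_rot: [[0.276, -0.961, -0.0], [-0.961, -0.276, -0.0], [0.0, 0.0, -1.0]]
ft_force: [0.2, 0.2, 0.3]
opening: 0.0857
```

drive_tool(rows=[{"dp": [0,0,-1],"yaw": 0,"jaw": 1},{"dp": [0,0,-1],"yaw": 0,"jaw": 1},{"dp": [0,0,-1],"yaw": 0,"jaw": 1},{"dp": [0,0,-1],"yaw": 0,"jaw": 1},{"dp": [0,0,-1],"yaw": 0.4,"jaw": 1}])

```text
time: 10.4
ee_pos: [0.5444, 0.3338, 0.1842]
ee_rot: [[0.245, -0.97, 0.0], [-0.97, -0.245, 0.0], [-0.0, -0.0, -1.0]]
ft_force: [0.7, -0.7, 0.1]
opening: 0.0853
```

drive_tool(rows=[{"dp": [0,0,0],"yaw": 1,"jaw": 1},{"dp": [0,0,0],"yaw": 1,"jaw": 1},{"dp": [0,0,0],"yaw": 1,"jaw": 1},{"dp": [0,0,0],"yaw": 1,"jaw": 1},{"dp": [0,0,0],"yaw": 1,"jaw": 1}])

```text
time: 10.82
ee_pos: [0.5444, 0.334, 0.1832]
ee_rot: [[-0.156, -0.988, 0.0], [-0.988, 0.156, 0.0], [-0.0, -0.0, -1.0]]
ft_force: [-0.6, 1.3, -0.3]
opening: 0.0854
```

drive_tool(rows=[{"dp": [0,0,0],"yaw": 1,"jaw": 1},{"dp": [1,0,0],"yaw": 0,"jaw": 1},{"dp": [1,0,0],"yaw": 0,"jaw": 1},{"dp": [1,0,0],"yaw": 0,"jaw": 1},{"dp": [1,0,0],"yaw": 0,"jaw": 1}])

```text
time: 11.23
ee_pos: [0.5258, 0.2554, 0.1831]
ee_rot: [[-0.23, -0.973, 0.0], [-0.973, 0.23, 0.0], [-0.0, -0.0, -1.0]]
ft_force: [0.9, -0.5, -0.6]
opening: 0.0856
```

drive_tool(rows=[{"dp": [1,-0.2,0],"yaw": 0,"jaw": 1},{"dp": [1,-0.2,0],"yaw": 0,"jaw": 1},{"dp": [1,-0.2,0],"yaw": 0,"jaw": 1},{"dp": [1,-0.2,0],"yaw": 0,"jaw": 1},{"dp": [1,-0.2,0],"yaw": 0,"jaw": 1}])

```text
time: 11.65
ee_pos: [0.5224, 0.1533, 0.1832]
ee_rot: [[-0.23, -0.973, 0.0], [-0.973, 0.23, 0.0], [-0.0, -0.0, -1.0]]
ft_force: [0.2, -0.0, -0.8]
opening: 0.0853
```

Run:
```python
from h import *
go(.525,-.331,.100,-103.3)
im=read_camera("top");cv2.imwrite("pics/top6.png",im[:,:,::-1])
im=im[:,:,::-1];hsv=cv2.cvtColor(np.ascontiguousarray(im),cv2.COLOR_BGR2HSV);H,S,V=cv2.split(hsv)
c=blob(((S<45)&(V>100)).astype(np.uint8),(125,145,195,235));print("lid on cork",rect("top",c,.011))
hd=blob((V<55).astype(np.uint8),(145,178,172,206));print("handle",rect("top",hd,.039))
a=cv2.resize(im[150:245,335:420],None,fx=5,fy=5,interpolation=2);b=cv2.resize(read_camera("side")[110:190,225:325][:,:,::-1],None,fx=3.7,fy=3.7,interpolation=2)
o=np.zeros((475,800,3),np.uint8);o[:,:425]=a;o[:b.shape[0],425:425+b.shape[1]]=b;cv2.imwrite("pics/c6.png",o)
```

```text
t11.65 pos [0.5224 0.1533 0.1832] ang-103.3 open0.0853 F [ 0.2 -0.  -0.8] | dtool [23.54 -5.69  4.16] yaw 0.0
lid on cork [546.3 334.3 172.   69.8  15.7]
handle [534.9 288.4  26.5  81.3  80.2]
```

View pics/c6.png

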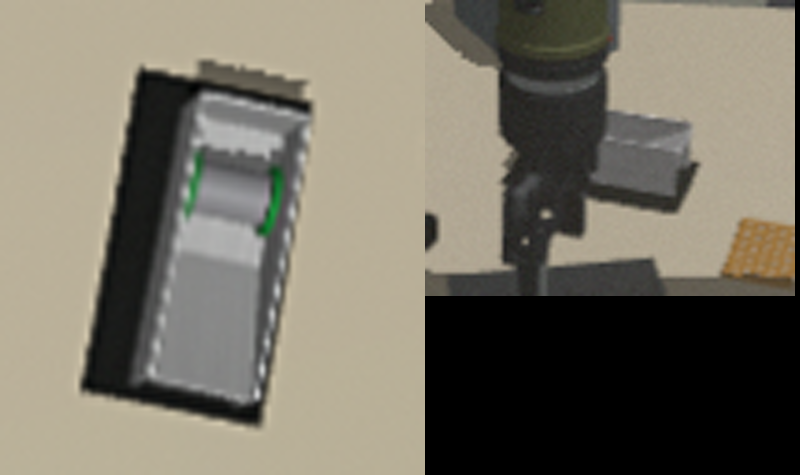

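The lid lies flat on the cork at (546,334), heading 15.7°. The open tin shows the reel in the rear half and the ramp running to the robot-side end. The `handle` mask failed because the arm's shadow merged into it. I'll compute the tin centre from its rim corners and carry on.

drive_tool(rows=[{"dp": [1,-0.25,0],"yaw": 0,"jaw": 1},{"dp": [1,-0.25,0],"yaw": 0,"jaw": 1},{"dp": [1,-0.25,0],"yaw": 0,"jaw": 1},{"dp": [1,-0.25,0],"yaw": 0,"jaw": 1},{"dp": [1,-0.25,0],"yaw": 0,"jaw": 1}])

```text
time: 12.17
ee_pos: [0.5241, 0.0513, 0.1831]
ee_rot: [[-0.229, -0.973, 0.001], [-0.973, 0.229, 0.001], [-0.001, -0.001, -1.0]]
ft_force: [0.1, -0.3, 0.1]
opening: 0.0856
```

drive_tool(rows=[{"dp": [1,-0.25,0],"yaw": 0,"jaw": 1},{"dp": [1,-0.25,0],"yaw": 0,"jaw": 1},{"dp": [1,-0.25,0],"yaw": 0,"jaw": 1},{"dp": [1,-0.25,0],"yaw": 0,"jaw": 1},{"dp": [1,-0.25,0],"yaw": 0,"jaw": 1}])

```text
time: 12.58
ee_pos: [0.5256, -0.0519, 0.1831]
ee_rot: [[-0.229, -0.973, 0.001], [-0.973, 0.229, 0.001], [-0.001, -0.001, -1.0]]
ft_force: [0.3, -0.6, 0.6]
opening: 0.0857
```

drive_tool(rows=[{"dp": [1,-0.25,0],"yaw": 0,"jaw": 1},{"dp": [1,-0.25,0],"yaw": 0,"jaw": 1},{"dp": [1,-0.25,0],"yaw": 0,"jaw": 1},{"dp": [1,-0.25,0],"yaw": 0,"jaw": 1},{"dp": [1,-0.25,0],"yaw": 0,"jaw": 1}])

```text
time: 13.0
ee_pos: [0.5271, -0.1552, 0.1831]
ee_rot: [[-0.229, -0.973, 0.001], [-0.973, 0.229, 0.0], [-0.001, -0.001, -1.0]]
ft_force: [0.3, 0.0, 0.4]
opening: 0.0855
```

Run:
```python
from h import *
im=cv2.imread("pics/top6.png")
P=onz("top",[(375.2,168.6),(397.4,171.2),(386.8,230.5),(364.7,227)],.062)[:,:2];print(P.round(3).tolist(),P.mean(0).round(4),[np.linalg.norm(P[i]-P[i-1]).round(3) for i in range(4)])
H,S,V=cv2.split(cv2.cvtColor(im,cv2.COLOR_BGR2HSV))
c=blob(((S<40)&(V>85)).astype(np.uint8),(345,160,405,240));print("tin",rect("top",c,.062))
go(.525,-.331,.100,-103.3);print(np.round(get_obs()['qpos'],0))
```

```text
[[0.589, -0.316], [0.581, -0.381], [0.409, -0.34], [0.421, -0.277]] [ 0.4999 -0.3284] [np.float64(0.173), np.float64(0.066), np.float64(0.176), np.float64(0.065)]
tin [ 500.8 -325.7   73.2  174.1   75.7]
t13.00 pos [ 0.5271 -0.1552  0.1831] ang-103.3 open0.0855 F [0.3 0.  0.4] | dtool [ 8.58 -1.91  4.15] yaw 0.01
[ 11.  37.   0. 106.  -0.  36. -91.]
```

drive_tool(rows=[{"dp": [1,0,0],"yaw": 0,"jaw": 1},{"dp": [1,0,0],"yaw": 0,"jaw": 1},{"dp": [1,0,0],"yaw": 0,"jaw": 1},{"dp": [1,0,0],"yaw": 0,"jaw": 1},{"dp": [1,0,0],"yaw": 0.5,"jaw": 1}])

```text
time: 13.42
ee_pos: [0.504, -0.2525, 0.1831]
ee_rot: [[-0.268, -0.963, 0.001], [-0.963, 0.268, 0.0], [-0.001, -0.001, -1.0]]
ft_force: [1.0, -0.3, 0.7]
opening: 0.0854
```

Run:
```python
from h import *
go(.5346,-.3355,.080,-103.3);print(np.round(get_obs()['qpos'],0))
```

```text
t13.42 pos [ 0.504  -0.2525  0.1831] ang-105.6 open0.0854 F [ 1.  -0.3  0.7] | dtool [ 3.59 -2.58  5.16] yaw -0.49
[ 22.  38.  -0. 104.   0.  38. -84.]
```

Joint 7 would reach its limit with this grasp when I turn toward the tray, so I'll take the half-turned grasp at 76.7°.

drive_tool(rows=[{"dp": [0,0,0],"yaw": -1,"jaw": 1},{"dp": [0,0,0],"yaw": -1,"jaw": 1},{"dp": [0,0,0],"yaw": -1,"jaw": 1},{"dp": [0,0,0],"yaw": -1,"jaw": 1},{"dp": [0,0,0],"yaw": -1,"jaw": 1}])

```text
time: 13.83
ee_pos: [0.5042, -0.2517, 0.1831]
ee_rot: [[0.132, -0.991, 0.001], [-0.991, -0.132, 0.0], [0.0, -0.001, -1.0]]
ft_force: [0.3, 1.3, -0.2]
opening: 0.0851
```

drive_tool(rows=[{"dp": [0,0,0],"yaw": -1,"jaw": 1},{"dp": [0,0,0],"yaw": -1,"jaw": 1},{"dp": [0,0,0],"yaw": -1,"jaw": 1},{"dp": [0,0,0],"yaw": -1,"jaw": 1},{"dp": [0,0,0],"yaw": -1,"jaw": 1}])

```text
time: 14.25
ee_pos: [0.5042, -0.2517, 0.1831]
ee_rot: [[0.508, -0.862, 0.001], [-0.862, -0.508, -0.0], [0.0, -0.001, -1.0]]
ft_force: [-0.7, 0.6, -0.3]
opening: 0.0851
```

drive_tool(rows=[{"dp": [0,0,0],"yaw": -1,"jaw": 1},{"dp": [0,0,0],"yaw": -1,"jaw": 1},{"dp": [0,0,0],"yaw": -1,"jaw": 1},{"dp": [0,0,0],"yaw": -1,"jaw": 1},{"dp": [0,0,0],"yaw": -1,"jaw": 1}])

```text
time: 14.67
ee_pos: [0.5042, -0.2517, 0.1831]
ee_rot: [[0.803, -0.596, 0.001], [-0.596, -0.803, -0.0], [0.001, -0.0, -1.0]]
ft_force: [0.1, -0.7, -0.5]
opening: 0.0852
```

drive_tool(rows=[{"dp": [0,0,0],"yaw": -1,"jaw": 1},{"dp": [0,0,0],"yaw": -1,"jaw": 1},{"dp": [0,0,0],"yaw": -1,"jaw": 1},{"dp": [0,0,0],"yaw": -1,"jaw": 1},{"dp": [0,0,0],"yaw": -1,"jaw": 1}])

```text
time: 15.08
ee_pos: [0.5041, -0.2518, 0.1831]
ee_rot: [[0.972, -0.236, 0.001], [-0.236, -0.972, -0.0], [0.001, 0.0, -1.0]]
ft_force: [0.9, 0.6, -0.1]
opening: 0.0855
```

drive_tool(rows=[{"dp": [0,0,0],"yaw": -1,"jaw": 1},{"dp": [0,0,0],"yaw": -1,"jaw": 1},{"dp": [0,0,0],"yaw": -1,"jaw": 1},{"dp": [0,0,0],"yaw": -1,"jaw": 1},{"dp": [0,0,0],"yaw": -1,"jaw": 1}])

```text
time: 15.5
ee_pos: [0.5041, -0.2519, 0.1831]
ee_rot: [[0.987, 0.161, 0.001], [0.161, -0.987, -0.0], [0.001, 0.0, -1.0]]
ft_force: [-0.8, -0.7, 0.3]
opening: 0.0854
```

drive_tool(rows=[{"dp": [0,0,0],"yaw": -1,"jaw": 1},{"dp": [0,0,0],"yaw": -1,"jaw": 1},{"dp": [0,0,0],"yaw": -1,"jaw": 1},{"dp": [0,0,0],"yaw": -1,"jaw": 1},{"dp": [0,0,0],"yaw": -1,"jaw": 1}])

```text
time: 15.92
ee_pos: [0.5041, -0.252, 0.1831]
ee_rot: [[0.847, 0.532, 0.001], [0.532, -0.847, -0.0], [0.0, 0.001, -1.0]]
ft_force: [0.2, -0.0, 0.6]
opening: 0.0853
```

drive_tool(rows=[{"dp": [0,0,0],"yaw": -1,"jaw": 1},{"dp": [0,0,0],"yaw": -1,"jaw": 1},{"dp": [0,0,0],"yaw": -1,"jaw": 1},{"dp": [0,0,0],"yaw": -1,"jaw": 1},{"dp": [0,0,0],"yaw": -1,"jaw": 1}])

```text
time: 16.33
ee_pos: [0.504, -0.252, 0.1831]
ee_rot: [[0.573, 0.82, 0.0], [0.82, -0.573, -0.001], [-0.0, 0.001, -1.0]]
ft_force: [0.4, -0.2, -0.1]
opening: 0.0859
```

drive_tool(rows=[{"dp": [0,0,0],"yaw": -1,"jaw": 1},{"dp": [0,0,0],"yaw": -1,"jaw": 1},{"dp": [0,0,0],"yaw": -1,"jaw": 1},{"dp": [0,0,0],"yaw": -1,"jaw": 1},{"dp": [0,0,0],"yaw": -0.8,"jaw": 1}])

```text
time: 16.75
ee_pos: [0.504, -0.2521, 0.183]
ee_rot: [[0.224, 0.975, 0.0], [0.975, -0.224, -0.0], [-0.0, 0.0, -1.0]]
ft_force: [-1.0, -0.4, -0.7]
opening: 0.0854
```

Run:
```python
from h import *
go(.5346,-.3355,.080,76.7);print(np.round(get_obs()['qpos'],0))
```

```text
t16.75 pos [ 0.504  -0.2521  0.183 ] ang77.0 open0.0854 F [-1.  -0.4 -0.7] | dtool [-3.72  2.43  5.15] yaw 0.08
[ 50.  47. -51. 102.  45.  54.  57.]
```

drive_tool(rows=[{"dp": [-1,0.6,0],"yaw": 0.08,"jaw": 1},{"dp": [-1,0.6,0],"yaw": 0,"jaw": 1},{"dp": [-1,0.6,0],"yaw": 0,"jaw": 1},{"dp": [-0.7,0.6,0.5],"yaw": 0,"jaw": 1},{"dp": [0,0,1],"yaw": 0,"jaw": 1}])

```text
time: 17.17
ee_pos: [0.5361, -0.3405, 0.1545]
ee_rot: [[0.241, 0.971, 0.006], [0.971, -0.241, -0.005], [-0.003, 0.007, -1.0]]
ft_force: [0.6, -0.8, 0.1]
opening: 0.0854
```

drive_tool(rows=[{"dp": [0,0,1],"yaw": 0,"jaw": 1},{"dp": [0,0,1],"yaw": 0,"jaw": 1},{"dp": [0,0,0.8],"yaw": 0,"jaw": 1},{"dp": [0,0,0.3],"yaw": 0,"jaw": 1},{"dp": [0,0,0],"yaw": 0,"jaw": 1}])

```text
time: 17.58
ee_pos: [0.5323, -0.335, 0.0893]
ee_rot: [[0.234, 0.972, -0.003], [0.972, -0.234, 0.001], [0.0, -0.003, -1.0]]
ft_force: [-0.1, -0.4, -0.0]
opening: 0.0853
```

Run:
```python
from h import *
go(.5346,-.3355,.019,76.7);print(np.round(get_obs()['qpos'],0))
```

```text
t17.58 pos [ 0.5323 -0.335   0.0893] ang76.5 open0.0853 F [-0.1 -0.4 -0. ] | dtool [0.   0.13 3.51] yaw -0.05
[ 52.  57. -47.  94.  51.  52.  62.]
```

drive_tool(rows=[{"dp": [0,0.1,0.6],"yaw": -0.05,"jaw": 1},{"dp": [0,0,0.8],"yaw": 0,"jaw": 1},{"dp": [0,0,0.8],"yaw": 0,"jaw": 1},{"dp": [0,0,0.8],"yaw": 0,"jaw": 1},{"dp": [0,0,0.3],"yaw": 0,"jaw": 1}])

```text
time: 18.0
ee_pos: [0.533, -0.3356, 0.0214]
ee_rot: [[0.23, 0.973, -0.004], [0.973, -0.23, 0.001], [0.0, -0.004, -1.0]]
ft_force: [-0.1, 1.3, -1.0]
opening: 0.0853
```

drive_tool(rows=[{"dp": [0,0,0],"yaw": 0,"jaw": 1},{"dp": [0,0,0],"yaw": 0,"jaw": 1},{"dp": [0,0,0],"yaw": 0,"jaw": 0.85},{"dp": [0,0,0],"yaw": 0,"jaw": 0.7},{"dp": [0,0,0],"yaw": 0,"jaw": 0.5}])

```text
time: 18.42
ee_pos: [0.536, -0.3358, 0.0259]
ee_rot: [[0.23, 0.973, 0.002], [0.973, -0.23, -0.0], [0.0, 0.002, -1.0]]
ft_force: [0.1, 1.1, 2.5]
opening: 0.0649
```

drive_tool(rows=[{"dp": [0,0,0],"yaw": 0,"jaw": 0.3},{"dp": [0,0,0],"yaw": 0,"jaw": 0},{"dp": [0,0,0],"yaw": 0,"jaw": 0},{"dp": [0,0,0],"yaw": 0,"jaw": 0},{"dp": [0,0,0],"yaw": 0,"jaw": 0}])

```text
time: 18.83
ee_pos: [0.536, -0.3358, 0.0259]
ee_rot: [[0.23, 0.973, 0.002], [0.973, -0.23, -0.0], [0.0, 0.002, -1.0]]
ft_force: [-1.6, 0.5, 6.1]
opening: 0.0653
```

Run:
```python
from h import *
go(.5346,-.3355,.019,76.7);print(np.round(get_obs()['qpos'],0))
```

```text
t18.83 pos [ 0.536  -0.3358  0.0259] ang76.7 open0.0653 F [-1.6  0.5  6.1] | dtool [-0.   -0.07  0.35] yaw -0.0
[ 50.  62. -43.  94.  56.  47.  58.]
```

drive_tool(rows=[{"dp": [0,0,-0.2],"yaw": 0,"jaw": 0},{"dp": [0,0,-0.4],"yaw": 0,"jaw": 0},{"dp": [0,0,-0.8],"yaw": 0,"jaw": 0},{"dp": [0,0,-0.8],"yaw": 0,"jaw": 0},{"dp": [0,0,-0.8],"yaw": 0,"jaw": 0}])

```text
time: 19.25
ee_pos: [0.535, -0.3359, 0.0865]
ee_rot: [[0.23, 0.973, 0.0], [0.973, -0.23, -0.0], [0.0, 0.0, -1.0]]
ft_force: [0.3, -0.1, -4.9]
opening: 0.0655
```

drive_tool(rows=[{"dp": [0,0,-0.6],"yaw": 0.2,"jaw": 0},{"dp": [0,0,-0.3],"yaw": 0.5,"jaw": 0},{"dp": [0,0,0],"yaw": 0.8,"jaw": 0},{"dp": [0,0,0],"yaw": 0.8,"jaw": 0},{"dp": [0,0,0],"yaw": 0.8,"jaw": 0}])

```text
time: 19.67
ee_pos: [0.5352, -0.3361, 0.1042]
ee_rot: [[0.465, 0.885, 0.001], [0.885, -0.465, -0.001], [-0.0, 0.001, -1.0]]
ft_force: [0.6, 0.4, -5.6]
opening: 0.0648
```

drive_tool(rows=[{"dp": [0,0,0],"yaw": 0.8,"jaw": 0},{"dp": [0,0,0],"yaw": 0.8,"jaw": 0},{"dp": [0,0,0],"yaw": 0.8,"jaw": 0},{"dp": [0,0,0],"yaw": 0.8,"jaw": 0},{"dp": [0,0,0],"yaw": 0.8,"jaw": 0}])

```text
time: 20.08
ee_pos: [0.5352, -0.3358, 0.104]
ee_rot: [[0.72, 0.694, 0.001], [0.694, -0.72, -0.0], [0.0, 0.001, -1.0]]
ft_force: [-0.7, 0.0, -5.5]
opening: 0.0652
```

drive_tool(rows=[{"dp": [0,0,0],"yaw": 0.8,"jaw": 0},{"dp": [0,0,0],"yaw": 0.8,"jaw": 0},{"dp": [0,0,0],"yaw": 0.8,"jaw": 0},{"dp": [0,0,0],"yaw": 0.8,"jaw": 0},{"dp": [0,0,0],"yaw": 0.8,"jaw": 0}])

```text
time: 20.5
ee_pos: [0.5353, -0.3357, 0.104]
ee_rot: [[0.902, 0.432, 0.001], [0.432, -0.902, -0.0], [0.001, 0.001, -1.0]]
ft_force: [1.8, -0.6, -4.9]
opening: 0.0654
```

Run:
```python
from h import *
go(.553,-.251,.100,13.4);print(np.round(get_obs()['qpos'],0),np.round(get_obs()['ft_torque'],2))
im=read_camera("side");cv2.imwrite("pics/side7.png",im[:,:,::-1])
cv2.imwrite("pics/c7.png",cv2.resize(im[70:220,200:350],None,fx=3.5,fy=3.5,interpolation=2)[:,:,::-1])
```

```text
t20.50 pos [ 0.5353 -0.3357  0.104 ] ang25.6 open0.0654 F [ 1.8 -0.6 -4.9] | dtool [ 2.63 -3.44  0.2 ] yaw 2.67
[ 47.  53. -36.  94.  40.  47.  19.] [-0.07 -0.04  0.  ]
```

View pics/c7.png

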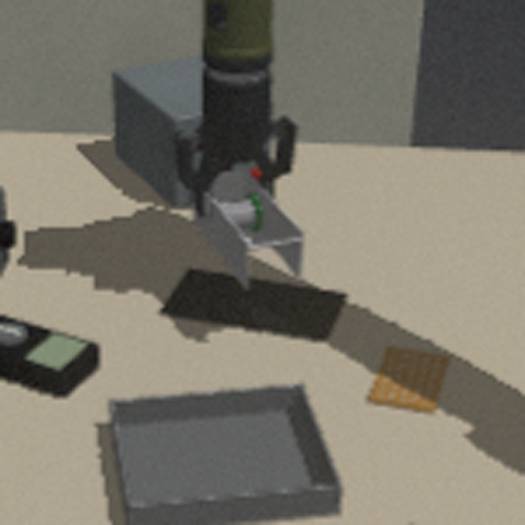

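The side view shows the tin held level with the reel inside, side walls rectangular down to the floor and open beneath the ramp, and the pad now fully visible. This interface can't tilt the wrist. I'll lean the front wall edges on the tray's outer rim and swing the grip up around it, so the tin pivots in the pads with its spout overhanging the tray.

drive_tool(rows=[{"dp": [0,0,0],"yaw": 0.8,"jaw": 0},{"dp": [0,0,0],"yaw": 0.8,"jaw": 0},{"dp": [0,0,0],"yaw": 0.7,"jaw": 0},{"dp": [0,0,0],"yaw": 0.37,"jaw": 0},{"dp": [0,0,0],"yaw": 0,"jaw": 0}])

```text
time: 20.97
ee_pos: [0.5353, -0.3357, 0.1035]
ee_rot: [[0.972, 0.235, 0.001], [0.235, -0.972, -0.0], [0.001, 0.0, -1.0]]
ft_force: [1.1, -0.6, -5.6]
opening: 0.0648
```

Run:
```python
from h import *
go(.553,-.251,.041,13.4);print(np.round(get_obs()['ft_torque'],2))
im=cv2.imread("pics/side7.png")
V=im.max(2);c=blob((V<42).astype(np.uint8),(240,143,305,172))
print("pad",rect("side",c,.004),cv2.boundingRect(c))
t=read_camera("top")
V=t.max(2);c=blob((V<38).astype(np.uint8),(345,155,405,240));print("pad top",rect("top",c,.004),cv2.boundingRect(c))
```

```text
t20.97 pos [ 0.5353 -0.3357  0.1035] ang13.6 open0.0648 F [ 1.1 -0.6 -5.6] | dtool [ 1.86 -3.91  3.12] yaw 0.05
[-0.07 -0.04 -0.05]
pad [ 553.5 -329.1  100.6   98.2   76.3] (247, 147, 28, 15)
pad top [ 530.  -344.6  145.5  250.1   77.5] (351, 155, 54, 79)
```

drive_tool(rows=[{"dp": [0.3,-0.5,0],"yaw": 0.05,"jaw": 0},{"dp": [0.4,-0.9,0.3],"yaw": 0,"jaw": 0},{"dp": [0.4,-0.9,0.6],"yaw": 0,"jaw": 0},{"dp": [0.4,-0.9,0.6],"yaw": 0,"jaw": 0},{"dp": [0.36,-0.7,0.6],"yaw": 0,"jaw": 0}])

```text
time: 21.43
ee_pos: [0.5539, -0.2481, 0.0607]
ee_rot: [[0.972, 0.234, 0.001], [0.234, -0.972, 0.002], [0.002, -0.002, -1.0]]
ft_force: [0.0, 0.9, -4.4]
opening: 0.0649
```

drive_tool(rows=[{"dp": [0,0,0.5],"yaw": 0,"jaw": 0},{"dp": [0,0,0.4],"yaw": 0,"jaw": 0},{"dp": [0,0,0.1],"yaw": 0,"jaw": 0},{"dp": [0,0,0],"yaw": 0,"jaw": 0},{"dp": [0,0,0],"yaw": 0,"jaw": 0}])

```text
time: 21.85
ee_pos: [0.553, -0.2528, 0.0409]
ee_rot: [[0.973, 0.229, 0.0], [0.229, -0.973, -0.001], [0.0, 0.001, -1.0]]
ft_force: [0.8, -0.1, -5.0]
opening: 0.0655
```

Run:
```python
from h import *
go(.544,-.212,.041,13.4);print(np.round(get_obs()['ft_torque'],2))
t=read_camera("top");cv2.imwrite("pics/top8.png",t[:,:,::-1]);s=read_camera("side");cv2.imwrite("pics/side8.png",s[:,:,::-1])
a=cv2.resize(t[140:245,260:420],None,fx=2.5,fy=2.5,interpolation=2);b=cv2.resize(s[95:225,205:325],None,fx=3.2,fy=3.2,interpolation=2)
o=np.zeros((416,784,3),np.uint8);o[:a.shape[0],:400]=a;o[:416,400:]=b;cv2.imwrite("pics/c8.png",o[:,:,::-1])
```

```text
t21.85 pos [ 0.553  -0.2528  0.0409] ang13.3 open0.0655 F [ 0.8 -0.1 -5. ] | dtool [ 0.03 -2.09 -0.01] yaw -0.03
[-0.11 -0.08 -0.02]
```

View pics/c8.png

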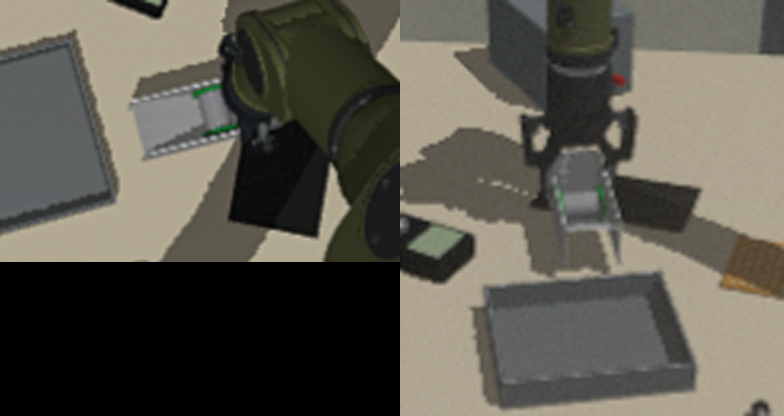

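The tin is square to the tray's right edge, with its spout end about 35 mm from the rim. I'll approach to contact.

drive_tool(rows=[{"dp": [0,-0.5,0],"yaw": 0,"jaw": 0},{"dp": [0,-0.7,0],"yaw": 0,"jaw": 0},{"dp": [0,-0.4,0],"yaw": 0,"jaw": 0},{"dp": [0,-0.2,0],"yaw": 0,"jaw": 0},{"dp": [0,0,0],"yaw": 0,"jaw": 0}])

```text
time: 22.37
ee_pos: [0.5449, -0.2145, 0.0411]
ee_rot: [[0.972, 0.233, 0.0], [0.233, -0.972, 0.001], [0.0, -0.001, -1.0]]
ft_force: [-0.4, 0.2, -4.5]
opening: 0.0648
```

drive_tool(rows=[{"dp": [0,-0.1,0],"yaw": 0,"jaw": 0},{"dp": [0,-0.1,0],"yaw": 0,"jaw": 0},{"dp": [0,-0.1,0],"yaw": 0,"jaw": 0},{"dp": [0,0,0],"yaw": 0,"jaw": 0},{"dp": [0,0,0],"yaw": 0,"jaw": 0}])

```text
time: 22.78
ee_pos: [0.5436, -0.2115, 0.0408]
ee_rot: [[0.973, 0.23, 0.0], [0.23, -0.973, -0.001], [0.0, 0.001, -1.0]]
ft_force: [1.0, -1.5, -4.8]
opening: 0.0651
```

drive_tool(rows=[{"dp": [0,-0.1,0],"yaw": 0,"jaw": 0},{"dp": [0,-0.1,0],"yaw": 0,"jaw": 0},{"dp": [0,0,0],"yaw": 0,"jaw": 0},{"dp": [0,0,0],"yaw": 0,"jaw": 0},{"dp": [0,0,0],"yaw": 0,"jaw": 0}])

```text
time: 23.2
ee_pos: [0.5434, -0.2114, 0.0414]
ee_rot: [[0.974, 0.229, 0.002], [0.229, -0.974, -0.006], [0.001, 0.007, -1.0]]
ft_force: [1.4, -8.1, -2.9]
opening: 0.065
```

Run:
```python
from h import *
go(.544,-.212,.041,13.4);print(np.round(get_obs()['ft_torque'],2))
```

```text
t23.20 pos [ 0.5434 -0.2114  0.0414] ang13.2 open0.0650 F [ 1.4 -8.1 -2.9] | dtool [0.02 0.04 0.02] yaw -0.04
[-1.91 -0.36  0.31]
```

Contact is at the expected spot: F = -8 N, grip axis about 121 mm from the rim. Next I'll swing the grip on an arc about the rim, the first 20°.

drive_tool(rows=[{"dp": [0,-0.06,-0.2],"yaw": 0,"jaw": 0},{"dp": [0,-0.07,-0.21],"yaw": 0,"jaw": 0},{"dp": [0,-0.07,-0.21],"yaw": 0,"jaw": 0},{"dp": [0,-0.08,-0.21],"yaw": 0,"jaw": 0},{"dp": [0,-0.09,-0.2],"yaw": 0,"jaw": 0}])

```text
time: 23.62
ee_pos: [0.5415, -0.2028, 0.0617]
ee_rot: [[0.973, 0.229, 0.002], [0.229, -0.973, -0.004], [0.001, 0.005, -1.0]]
ft_force: [0.2, -7.4, -6.1]
opening: 0.0648
```

drive_tool(rows=[{"dp": [0,-0.1,-0.2],"yaw": 0,"jaw": 0},{"dp": [0,-0.1,-0.2],"yaw": 0,"jaw": 0},{"dp": [0,-0.11,-0.19],"yaw": 0,"jaw": 0},{"dp": [0,-0.11,-0.18],"yaw": 0,"jaw": 0},{"dp": [0,-0.12,-0.18],"yaw": 0,"jaw": 0}])

```text
time: 24.03
ee_pos: [0.5388, -0.1925, 0.0807]
ee_rot: [[0.973, 0.229, 0.001], [0.229, -0.973, -0.005], [0.0, 0.005, -1.0]]
ft_force: [1.4, -6.0, -6.1]
opening: 0.0655
```

Run:
```python
from h import *
go(.5434,-.2114,.0414,13.4);print(np.round(get_obs()['ft_torque'],2))
t=read_camera("top");cv2.imwrite("pics/top9.png",t[:,:,::-1]);s=read_camera("side");cv2.imwrite("pics/side9.png",s[:,:,::-1])
a=cv2.resize(t[140:245,260:420],None,fx=2.5,fy=2.5,interpolation=2);b=cv2.resize(s[95:225,205:325],None,fx=3.2,fy=3.2,interpolation=2)
o=np.zeros((416,784,3),np.uint8);o[:a.shape[0],:400]=a;o[:416,400:]=b;cv2.imwrite("pics/c9.png",o[:,:,::-1])
```

```text
t24.03 pos [ 0.5388 -0.1925  0.0807] ang13.2 open0.0655 F [ 1.4 -6.  -6.1] | dtool [0.01 0.96 1.97] yaw -0.03
[-1.77 -0.72  0.12]
```

View pics/c9.png

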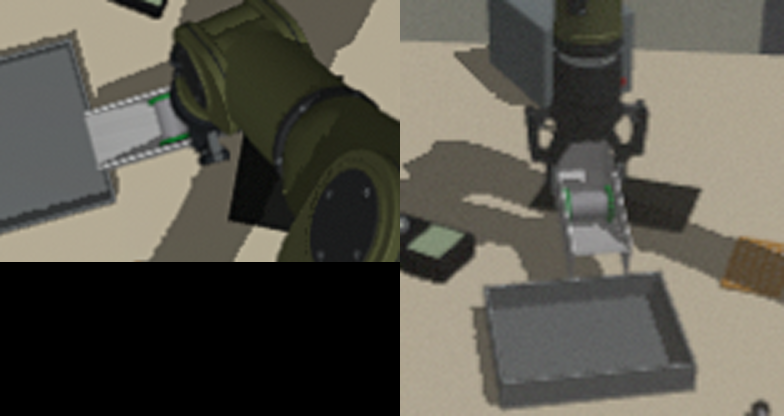

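```bash
cat >> h.py <<'E'
def tinpts(G,th,pts,n=np.array([.232,-.973,0]),e=np.array([.973,.232,0]),xg=.036,zg=.048):
    c,s=np.cos(np.radians(th)),np.sin(np.radians(th));r=[]
    for x,y,z in pts:
        a,b=x-xg,z-zg; r.append(np.array(G)+[0,0,.026]+n*(a*c-b*s)+np.array([0,0,1])*(a*s+b*c)-e*y)
    return np.array(r)
E
python3 - <<'E'
from h import *
G=get_obs()['ee_pos']
pts=[(-.085,-.033,.053),(-.085,.033,.053),(-.085,-.033,0),(-.085,.033,0)]
for th in(0,10,20,25,30):
    p=proj("side",tinpts(G,th,pts)); q=(p-[205,95])*3.2+[400,0]
    p2=proj("top",tinpts(G,th,pts[:2])); q2=(p2-[260,140])*2.5
    print(th,q.round(0).tolist(),q2.round(0).tolist())
E
```

```text
0 [[570.0, 227.0], [631.0, 223.0], [570.0, 269.0], [629.0, 264.0]] [[77.0, 108.0], [93.0, 165.0]]
10 [[569.0, 243.0], [630.0, 239.0], [568.0, 279.0], [627.0, 274.0]] [[77.0, 111.0], [92.0, 167.0]]
20 [[569.0, 257.0], [629.0, 252.0], [566.0, 285.0], [624.0, 281.0]] [[80.0, 113.0], [95.0, 168.0]]
25 [[568.0, 263.0], [628.0, 258.0], [565.0, 287.0], [623.0, 283.0]] [[83.0, 113.0], [98.0, 168.0]]
30 [[568.0, 268.0], [627.0, 263.0], [564.0, 288.0], [621.0, 284.0]] [[86.0, 113.0], [101.0, 168.0]]
```

The top view shows the spout already over the tray. Measured against the projected corners the tilt is about 18°, as planned. I'll continue to about 40° and check for the reel by colour.

drive_tool(rows=[{"dp": [0,-0.13,-0.17],"yaw": 0,"jaw": 0},{"dp": [0,-0.13,-0.17],"yaw": 0,"jaw": 0},{"dp": [0,-0.14,-0.17],"yaw": 0,"jaw": 0},{"dp": [0,-0.15,-0.165],"yaw": 0,"jaw": 0},{"dp": [0,-0.15,-0.16],"yaw": 0,"jaw": 0}])

```text
time: 24.55
ee_pos: [0.5352, -0.1788, 0.0974]
ee_rot: [[0.973, 0.229, 0.001], [0.229, -0.973, -0.005], [-0.001, 0.005, -1.0]]
ft_force: [0.9, -8.0, -5.0]
opening: 0.0651
```

drive_tool(rows=[{"dp": [0,-0.16,-0.15],"yaw": 0,"jaw": 0},{"dp": [0,-0.16,-0.145],"yaw": 0,"jaw": 0},{"dp": [0,-0.17,-0.14],"yaw": 0,"jaw": 0},{"dp": [0,-0.17,-0.135],"yaw": 0,"jaw": 0},{"dp": [0,-0.17,-0.13],"yaw": 0,"jaw": 0}])

```text
time: 24.97
ee_pos: [0.532, -0.1627, 0.1117]
ee_rot: [[0.973, 0.229, 0.002], [0.229, -0.973, -0.005], [0.001, 0.005, -1.0]]
ft_force: [2.5, -5.8, -2.0]
opening: 0.0654
```

```bash
cat >> h.py <<'E'
def green(n,im):
    H,S,V=cv2.split(cv2.cvtColor(im,cv2.COLOR_RGB2HSV));m=((H>50)&(H<80)&(S>150)&(V>50)).astype(np.uint8)
    nn,l,st,ce=cv2.connectedComponentsWithStats(m);print(n,"green",[(ce[i].round(0).tolist(),int(st[i][4])) for i in range(1,nn) if st[i][4]>4])
E
python3 - <<'E'
from h import *
go(.5434,-.2114,.0414,13.4);print(np.round(get_obs()['ft_torque'],2))
for n in("top","side"):
    im=read_camera(n);cv2.imwrite(f"pics/{n}10.png",im[:,:,::-1]);green(n,im)
E
```

```text
t24.97 pos [ 0.532  -0.1627  0.1117] ang13.2 open0.0654 F [ 2.5 -5.8 -2. ] | dtool [-0.01  2.48  3.53] yaw -0.04
[-1.77 -0.58  0.1 ]
top green [([210.0, 119.0], 444), ([315.0, 180.0], 7), ([322.0, 196.0], 12)]
side green [([181.0, 218.0], 235), ([184.0, 236.0], 69)]
```

drive_tool(rows=[{"dp": [0,-0.09,-0.06],"yaw": 0,"jaw": 0},{"dp": [0,-0.09,-0.06],"yaw": 0,"jaw": 0},{"dp": [0,-0.05,-0.03],"yaw": 0,"jaw": 0},{"dp": [0,0,0],"yaw": 0,"jaw": 0},{"dp": [0,0,0],"yaw": 0,"jaw": 0}])

```text
time: 25.48
ee_pos: [0.5311, -0.1585, 0.1147]
ee_rot: [[0.973, 0.229, 0.002], [0.229, -0.973, -0.005], [0.001, 0.006, -1.0]]
ft_force: [1.0, -6.5, -2.1]
opening: 0.0652
```

Run:
```python
from h import *
go(.5434,-.2114,.0414,13.4);print(np.round(get_obs()['ft_torque'],2))
for n in("top","side"):
    im=read_camera(n);cv2.imwrite(f"pics/{n}11.png",im[:,:,::-1]);green(n,im)
```

```text
t25.48 pos [ 0.5311 -0.1585  0.1147] ang13.2 open0.0652 F [ 1.  -6.5 -2.1] | dtool [-0.01  2.69  3.68] yaw -0.04
[-2.08 -0.52  0.15]
top green [([210.0, 119.0], 445), ([293.0, 185.0], 16), ([298.0, 203.0], 26)]
side green [([181.0, 218.0], 236), ([184.0, 236.0], 65)]
```

drive_tool(rows=[{"dp": [0,0,0],"yaw": 0,"jaw": 0},{"dp": [0,0,0],"yaw": 0,"jaw": 0},{"dp": [0,0,0],"yaw": 0,"jaw": 0},{"dp": [0,0,0],"yaw": 0,"jaw": 0},{"dp": [0,0,0],"yaw": 0,"jaw": 0}])

```text
time: 26.0
ee_pos: [0.5312, -0.1586, 0.1148]
ee_rot: [[0.973, 0.229, 0.002], [0.229, -0.973, -0.005], [0.001, 0.006, -1.0]]
ft_force: [2.1, -7.1, -1.4]
opening: 0.0656
```

Run:
```python
from h import *
go(.5434,-.2114,.0414,13.4)
for n in("top","side"):
    im=read_camera(n);cv2.imwrite(f"pics/{n}12.png",im[:,:,::-1]);green(n,im)
P=onz("top",[(296,194)],.026);print(P)
```

```text
t26.00 pos [ 0.5312 -0.1586  0.1148] ang13.2 open0.0656 F [ 2.1 -7.1 -1.4] | dtool [-0.01  2.69  3.69] yaw -0.04
top green [([210.0, 119.0], 445), ([249.0, 200.0], 20), ([254.0, 217.0], 24)]
side green [([181.0, 218.0], 233), ([184.0, 236.0], 69)]
[[ 0.52442866 -0.084892    0.026     ]]
```

The reel has rolled to px (251,208), inside the tray at its left side. Next I'll back off, turn to the pad heading and locate the pad.

drive_tool(rows=[{"dp": [0,0.4,0],"yaw": 0,"jaw": 0},{"dp": [0,0.8,0],"yaw": 0,"jaw": 0},{"dp": [0,1,0],"yaw": 0,"jaw": 0},{"dp": [0,1,-0.5],"yaw": 0,"jaw": 0},{"dp": [0,0.8,-1],"yaw": 0,"jaw": 0}])

```text
time: 26.52
ee_pos: [0.5466, -0.2336, 0.1421]
ee_rot: [[0.973, 0.23, -0.005], [0.23, -0.973, 0.002], [-0.005, -0.003, -1.0]]
ft_force: [-0.1, -1.0, -3.9]
opening: 0.0652
```

drive_tool(rows=[{"dp": [0,0.2,-0.5],"yaw": -0.4,"jaw": 0},{"dp": [0,0,0],"yaw": -0.9,"jaw": 0},{"dp": [0,0,0],"yaw": -1,"jaw": 0},{"dp": [0,0,0],"yaw": -1,"jaw": 0},{"dp": [0,0,0],"yaw": -1,"jaw": 0}])

```text
time: 26.93
ee_pos: [0.5492, -0.2359, 0.154]
ee_rot: [[0.836, 0.549, -0.0], [0.549, -0.836, 0.001], [0.0, -0.001, -1.0]]
ft_force: [-0.0, 0.6, -3.4]
opening: 0.065
```

drive_tool(rows=[{"dp": [0,0,0],"yaw": -1,"jaw": 0},{"dp": [0,0,0],"yaw": -1,"jaw": 0},{"dp": [0,0,0],"yaw": -1,"jaw": 0},{"dp": [0,0,0],"yaw": -1,"jaw": 0},{"dp": [0,0,0],"yaw": -1,"jaw": 0}])

```text
time: 27.35
ee_pos: [0.5492, -0.236, 0.1538]
ee_rot: [[0.556, 0.831, -0.001], [0.831, -0.556, 0.001], [0.001, -0.001, -1.0]]
ft_force: [-0.6, 0.7, -4.1]
opening: 0.0648
```

drive_tool(rows=[{"dp": [0,0,0],"yaw": -1,"jaw": 0},{"dp": [0,0,0],"yaw": -1,"jaw": 0},{"dp": [0,0,0],"yaw": -1,"jaw": 0},{"dp": [0,0,0],"yaw": -1,"jaw": 0},{"dp": [0,0,0],"yaw": -0.5,"jaw": 0}])

```text
time: 27.77
ee_pos: [0.5491, -0.2361, 0.1538]
ee_rot: [[0.228, 0.974, -0.001], [0.974, -0.228, 0.001], [0.001, -0.001, -1.0]]
ft_force: [-0.3, 0.0, -3.1]
opening: 0.0649
```

Run:
```python
from h import *
go(.536-.061,-.3358+.0145,.1246,76.7);print(np.round(get_obs()['qpos'],0))
P=onz("side",[(246.6,159.1),(254.3,147.1),(298.9,154.3),(292.9,166.6)],.004)[:,:2]
print(P.round(3).tolist(),P.mean(0).round(4),[np.linalg.norm(P[i]-P[i-1]).round(3) for i in range(4)])
for n in("top","side"):
    im=read_camera(n);cv2.imwrite(f"pics/{n}13.png",im[:,:,::-1]);green(n,im)
    V=im.max(2);bx=(335,155,410,240) if n=="top" else (240,140,305,172)
    c=blob((V<42).astype(np.uint8),bx);print("pad",rect(n,c,.004),cv2.boundingRect(c),cv2.approxPolyDP(c,2.5,True).reshape(-1,2).tolist())
```

```text
t27.77 pos [ 0.5491 -0.2361  0.1538] ang76.8 open0.0649 F [-0.3  0.  -3.1] | dtool [-5.   -2.63  1.45] yaw 0.02
[ 45.  51. -50.  98.  46.  55.  54.]
[[0.609, -0.286], [0.588, -0.387], [0.398, -0.345], [0.421, -0.247]] [ 0.5043 -0.3161] [np.float64(0.192), np.float64(0.104), np.float64(0.195), np.float64(0.101)]
top green [([210.0, 119.0], 444), ([249.0, 200.0], 20), ([254.0, 217.0], 24)]
pad [ 521.9 -299.5  251.9  148.8   14. ] (335, 155, 59, 79) [[354, 155], [347, 168], [340, 172], [338, 167], [335, 169], [341, 175], [351, 175], [359, 181], [371, 183], [360, 214], [354, 217], [351, 227], [386, 233], [393, 197], [385, 187], [380, 188], [372, 179], [365, 179], [355, 171], [355, 156], [367, 171], [370, 171], [366, 155]]
side green [([181.0, 218.0], 236), ([185.0, 236.0], 68)]
pad [ 557.1 -357.7   28.    89.    46.7] (254, 147, 15, 9) [[254, 147], [268, 155]]
```

The reel is unchanged in the tray. Next I'll move over the pad, nearer the robot, so the tilted tin's front corner lands where it belongs.

drive_tool(rows=[{"dp": [-0.6,-0.3,0],"yaw": 0,"jaw": 0},{"dp": [-1,-0.5,0],"yaw": 0,"jaw": 0},{"dp": [-1,-0.5,0],"yaw": 0,"jaw": 0},{"dp": [-1,-0.5,0],"yaw": 0,"jaw": 0},{"dp": [-0.8,-0.4,0.4],"yaw": 0,"jaw": 0}])

```text
time: 28.28
ee_pos: [0.4848, -0.3146, 0.1469]
ee_rot: [[0.235, 0.972, 0.0], [0.972, -0.235, -0.002], [-0.002, 0.001, -1.0]]
ft_force: [0.2, -0.1, -4.7]
opening: 0.0651
```

drive_tool(rows=[{"dp": [-0.38,-0.23,0.7],"yaw": 0,"jaw": 0},{"dp": [0,0,0.35],"yaw": 0,"jaw": 0},{"dp": [0,0,0],"yaw": 0,"jaw": 0},{"dp": [0,0,0],"yaw": 0,"jaw": 0},{"dp": [0,0,0],"yaw": 0,"jaw": 0}])

```text
time: 28.7
ee_pos: [0.4816, -0.317, 0.1258]
ee_rot: [[0.23, 0.973, 0.002], [0.973, -0.23, 0.001], [0.001, 0.002, -1.0]]
ft_force: [-0.2, 0.3, -2.4]
opening: 0.0653
```

Run:
```python
from h import *
go(.480,-.318,.0946,76.7)
s=read_camera("side");cv2.imwrite("pics/side14.png",s[:,:,::-1]);t=read_camera("top");cv2.imwrite("pics/top14.png",t[:,:,::-1])
# pad near corners once more, top view
V=t.max(2);H,S,_=cv2.split(cv2.cvtColor(t,cv2.COLOR_RGB2HSV))
G=get_obs()['ee_pos'];n=np.array([.974,-.228,0]);e=np.array([.228,.974,0])
print("model spout px",proj("side",tinpts(G,42,[(-.085,-.033,.053),(-.085,.033,.053),(.085,.033,.058)],n,e)).round(0).tolist())
```

```text
t28.70 pos [ 0.4816 -0.317   0.1258] ang76.7 open0.0653 F [-0.2  0.3 -2.4] | dtool [-0.07 -0.07  1.56] yaw -0.0
model spout px [[300.0, 149.0], [304.0, 141.0], [275.0, 110.0]]
```

drive_tool(rows=[{"dp": [0,0,0.4],"yaw": 0,"jaw": 0},{"dp": [0,0,0.4],"yaw": 0,"jaw": 0},{"dp": [0,0,0.3],"yaw": 0,"jaw": 0},{"dp": [0,0,0.2],"yaw": 0,"jaw": 0},{"dp": [0,0,0],"yaw": 0,"jaw": 0}])

```text
time: 29.22
ee_pos: [0.4793, -0.3179, 0.0976]
ee_rot: [[0.231, 0.973, -0.002], [0.973, -0.231, 0.001], [0.0, -0.002, -1.0]]
ft_force: [-0.8, 0.2, -3.0]
opening: 0.0652
```

drive_tool(rows=[{"dp": [0,0,0.1],"yaw": 0,"jaw": 0},{"dp": [0,0,0.1],"yaw": 0,"jaw": 0},{"dp": [0,0,0.1],"yaw": 0,"jaw": 0},{"dp": [0,0,0],"yaw": 0,"jaw": 0},{"dp": [0,0,0],"yaw": 0,"jaw": 0}])

```text
time: 29.63
ee_pos: [0.4801, -0.3182, 0.093]
ee_rot: [[0.232, 0.973, 0.0], [0.973, -0.232, -0.0], [-0.0, 0.0, -1.0]]
ft_force: [-0.1, 0.4, -3.2]
opening: 0.0649
```

drive_tool(rows=[{"dp": [0,0,0.1],"yaw": 0,"jaw": 0},{"dp": [0,0,0.1],"yaw": 0,"jaw": 0},{"dp": [0,0,0],"yaw": 0,"jaw": 0},{"dp": [0,0,0],"yaw": 0,"jaw": 0},{"dp": [0,0,0],"yaw": 0,"jaw": 0}])

```text
time: 30.05
ee_pos: [0.4802, -0.3181, 0.089]
ee_rot: [[0.232, 0.973, 0.0], [0.973, -0.232, -0.0], [-0.0, 0.0, -1.0]]
ft_force: [0.7, -0.5, -4.3]
opening: 0.0649
```

drive_tool(rows=[{"dp": [0,0,0.05],"yaw": 0,"jaw": 0},{"dp": [0,0,0.05],"yaw": 0,"jaw": 0},{"dp": [0,0,0],"yaw": 0,"jaw": 0},{"dp": [0,0,0],"yaw": 0,"jaw": 0},{"dp": [0,0,0],"yaw": 0,"jaw": 0}])

```text
time: 30.47
ee_pos: [0.4801, -0.3182, 0.087]
ee_rot: [[0.232, 0.973, 0.0], [0.973, -0.232, -0.0], [-0.0, 0.0, -1.0]]
ft_force: [0.0, 0.8, -3.5]
opening: 0.0651
```

drive_tool(rows=[{"dp": [0,0,0.1],"yaw": 0,"jaw": 0},{"dp": [0,0,0.1],"yaw": 0,"jaw": 0},{"dp": [0,0,0],"yaw": 0,"jaw": 0},{"dp": [0,0,0],"yaw": 0,"jaw": 0},{"dp": [0,0,0],"yaw": 0,"jaw": 0}])

```text
time: 30.88
ee_pos: [0.4815, -0.3185, 0.0842]
ee_rot: [[0.232, 0.973, 0.003], [0.973, -0.232, -0.001], [-0.001, 0.003, -1.0]]
ft_force: [1.1, -0.9, 5.4]
opening: 0.065
```

Run:
```python
from h import *
go(.480,-.318,.0946,76.7);print(get_obs()['ft_torque'].round(2) if hasattr(get_obs()['ft_torque'],'round') else get_obs()['ft_torque'])
s=read_camera("side");t=read_camera("top")
for n,im in(("side",s),("top",t)): cv2.imwrite(f"pics/{n}15.png",im[:,:,::-1])
G=get_obs()['ee_pos'];n=np.array([.974,-.228,0]);e=np.array([.228,.974,0])
for th in(30,36,42): print(th,proj("side",tinpts(G,th,[(-.085,-.033,0),(-.085,.033,0),(.085,-.033,.058),(.085,-.033,0)],n,-e)).round(1).tolist())
g=cv2.cvtColor(s,cv2.COLOR_RGB2HSV);m=((g[...,1]<35)&(g[...,2]>75)).astype(np.uint8)
c=blob(m,(260,100,310,172));print(cv2.boundingRect(c),cv2.approxPolyDP(c,1.5,True).reshape(-1,2).tolist())
```

```text
t30.88 pos [ 0.4815 -0.3185  0.0842] ang76.6 open0.0650 F [ 1.1 -0.9  5.4] | dtool [ 0.01 -0.08 -0.52] yaw -0.02
[-0.03  0.24 -0.  ]
30 [[299.6, 155.0], [295.8, 163.0], [272.9, 120.9], [265.8, 131.2]]
36 [[296.9, 156.2], [293.0, 164.2], [273.8, 120.2], [265.5, 129.5]]
42 [[294.0, 157.1], [290.0, 165.1], [274.8, 119.5], [265.4, 127.9]]
(260, 111, 46, 52) [[260, 113], [267, 115], [266, 119], [260, 120], [260, 139], [263, 139], [291, 162], [296, 161], [305, 147], [284, 129], [281, 131], [280, 141], [275, 142], [274, 135], [271, 132], [272, 123], [268, 123], [266, 120], [275, 114], [271, 111]]
```

Contact is at TCP z 0.084, which means the tin now sits at about 33°. I'll lift slightly, shift +16 mm along the tin, then lower on the arc about the front corner.

drive_tool(rows=[{"dp": [0,0,-0.35],"yaw": 0,"jaw": 0},{"dp": [0,0.4,0],"yaw": 0,"jaw": 0},{"dp": [0,0.4,0],"yaw": 0,"jaw": 0},{"dp": [0,0,0.35],"yaw": 0,"jaw": 0},{"dp": [0,0,0],"yaw": 0,"jaw": 0}])

```text
time: 31.4
ee_pos: [0.5, -0.3225, 0.0839]
ee_rot: [[0.232, 0.973, 0.008], [0.973, -0.232, -0.001], [0.0, 0.008, -1.0]]
ft_force: [3.0, -2.2, 6.2]
opening: 0.0653
```

drive_tool(rows=[{"dp": [0,0.25,0.2],"yaw": 0,"jaw": 0},{"dp": [0,0.2,0.18],"yaw": 0,"jaw": 0},{"dp": [0,0.22,0.2],"yaw": 0,"jaw": 0},{"dp": [0,0.21,0.2],"yaw": 0,"jaw": 0},{"dp": [0,0.2,0.2],"yaw": 0,"jaw": 0}])

```text
time: 31.82
ee_pos: [0.5216, -0.3277, 0.0655]
ee_rot: [[0.232, 0.973, 0.009], [0.973, -0.232, -0.002], [-0.0, 0.009, -1.0]]
ft_force: [5.6, -2.6, 8.7]
opening: 0.0651
```

drive_tool(rows=[{"dp": [0,0.15,0.18],"yaw": 0,"jaw": 0},{"dp": [0,0.15,0.18],"yaw": 0,"jaw": 0},{"dp": [0,0.14,0.18],"yaw": 0,"jaw": 0},{"dp": [0,0.12,0.18],"yaw": 0,"jaw": 0},{"dp": [0,0.12,0.18],"yaw": 0,"jaw": 0}])

```text
time: 32.23
ee_pos: [0.5337, -0.3303, 0.0467]
ee_rot: [[0.232, 0.973, 0.007], [0.973, -0.232, -0.001], [0.001, 0.007, -1.0]]
ft_force: [3.4, -0.3, 6.0]
opening: 0.0652
```

Run:
```python
from h import *
go(.5415,-.3323,.0259,76.7);print(np.round(get_obs()['ft_torque'],2))
```

```text
t32.23 pos [ 0.5337 -0.3303  0.0467] ang76.6 open0.0652 F [ 3.4 -0.3  6. ] | dtool [-0.01  0.39  1.04] yaw -0.02
[-0.18 -0.15  0.05]
```

drive_tool(rows=[{"dp": [0,0.1,0.2],"yaw": 0,"jaw": 0},{"dp": [0,0.1,0.2],"yaw": 0,"jaw": 0},{"dp": [0,0.08,0.2],"yaw": 0,"jaw": 0},{"dp": [0,0.06,0.15],"yaw": 0,"jaw": 0},{"dp": [0,0,0],"yaw": 0,"jaw": 0}])

```text
time: 32.65
ee_pos: [0.5379, -0.3315, 0.0303]
ee_rot: [[0.232, 0.973, 0.002], [0.973, -0.232, 0.0], [0.0, 0.002, -1.0]]
ft_force: [4.5, -1.1, 5.4]
opening: 0.0654
```

drive_tool(rows=[{"dp": [0,0.03,0.1],"yaw": 0,"jaw": 0},{"dp": [0,0.03,0.1],"yaw": 0,"jaw": 0},{"dp": [0,0,0.05],"yaw": 0,"jaw": 0},{"dp": [0,0,0],"yaw": 0,"jaw": 0},{"dp": [0,0,0],"yaw": 0,"jaw": 0}])

```text
time: 33.07
ee_pos: [0.5385, -0.3317, 0.0269]
ee_rot: [[0.232, 0.973, 0.002], [0.973, -0.232, -0.0], [-0.0, 0.002, -1.0]]
ft_force: [-0.1, 0.3, 12.4]
opening: 0.0651
```

Run:
```python
from h import *
go(.5415,-.3323,.0259,76.7);print(np.round(get_obs()['ft_torque'],2))
```

```text
t33.07 pos [ 0.5385 -0.3317  0.0269] ang76.6 open0.0651 F [-0.1  0.3 12.4] | dtool [0.01 0.15 0.05] yaw -0.02
[0.21 0.1  0.04]
```

drive_tool(rows=[{"dp": [0,0,0.04],"yaw": 0,"jaw": 0},{"dp": [0,0,0],"yaw": 0,"jaw": 0.85},{"dp": [0,0,0],"yaw": 0,"jaw": 1},{"dp": [0,0,0],"yaw": 0,"jaw": 1},{"dp": [0,0,0],"yaw": 0,"jaw": 1}])

```text
time: 33.48
ee_pos: [0.5364, -0.3318, 0.0237]
ee_rot: [[0.232, 0.973, -0.002], [0.973, -0.232, 0.0], [-0.0, -0.002, -1.0]]
ft_force: [-0.5, -1.0, -0.5]
opening: 0.0858
```

drive_tool(rows=[{"dp": [0,0,0],"yaw": 0,"jaw": 1},{"dp": [0,0,-0.3],"yaw": 0,"jaw": 1},{"dp": [0,0,-0.6],"yaw": 0,"jaw": 1},{"dp": [0,0,-1],"yaw": 0,"jaw": 1},{"dp": [0,0,-1],"yaw": 0,"jaw": 1}])

```text
time: 33.9
ee_pos: [0.5376, -0.3316, 0.0838]
ee_rot: [[0.231, 0.973, -0.0], [0.973, -0.231, 0.0], [0.0, -0.001, -1.0]]
ft_force: [-0.1, -0.4, 0.2]
opening: 0.0855
```

drive_tool(rows=[{"dp": [0,0,-1],"yaw": 0,"jaw": 1},{"dp": [0,0,-1],"yaw": 0,"jaw": 1},{"dp": [0,0,-1],"yaw": 0,"jaw": 1},{"dp": [0,0,-1],"yaw": 0,"jaw": 1},{"dp": [-0.5,0,-0.5],"yaw": 0,"jaw": 1}])

```text
time: 34.32
ee_pos: [0.5378, -0.3389, 0.177]
ee_rot: [[0.228, 0.974, 0.005], [0.974, -0.228, 0.001], [0.002, 0.005, -1.0]]
ft_force: [0.7, 0.1, 1.2]
opening: 0.0854
```

drive_tool(rows=[{"dp": [-1,-1,0],"yaw": 0,"jaw": 1},{"dp": [-1,-1,0],"yaw": 0,"jaw": 1},{"dp": [-1,-1,0],"yaw": 0,"jaw": 1},{"dp": [-1,-1,0],"yaw": 0,"jaw": 1},{"dp": [-1,-1,0],"yaw": 0,"jaw": 1}])

```text
time: 34.73
ee_pos: [0.414, -0.4162, 0.1739]
ee_rot: [[0.231, 0.973, 0.001], [0.973, -0.231, -0.001], [-0.001, 0.001, -1.0]]
ft_force: [-0.2, -0.6, 0.8]
opening: 0.0856
```

drive_tool(rows=[{"dp": [-1,-1,0],"yaw": 0,"jaw": 1},{"dp": [-1,-1,0],"yaw": 0,"jaw": 1},{"dp": [-1,-1,0],"yaw": 0,"jaw": 1},{"dp": [-0.5,-0.5,0],"yaw": 0,"jaw": 1},{"dp": [0,0,0],"yaw": 0,"jaw": 1}])

```text
time: 35.15
ee_pos: [0.3262, -0.4705, 0.1729]
ee_rot: [[0.238, 0.971, -0.004], [0.971, -0.238, -0.002], [-0.003, -0.003, -1.0]]
ft_force: [-0.9, 0.9, -0.1]
opening: 0.0853
```

Run:
```python
from h import *
go(.5415,-.3323,.0259,76.7)
t=read_camera("top");s=read_camera("side");green("top",t)
cv2.imwrite("pics/top16.png",t[:,:,::-1]);cv2.imwrite("pics/side16.png",s[:,:,::-1])
H,S,V=cv2.split(cv2.cvtColor(t,cv2.COLOR_RGB2HSV))
try: print("tin",rect("top",blob(((S<40)&(V>85)).astype(np.uint8),(345,160,405,240)),.062))
except Exception as e: print(e)
a=cv2.resize(t[90:250,110:430],None,fx=2.5,fy=2.5,interpolation=2);b=cv2.resize(s[120:300,180:330],None,fx=1.1,fy=1.1,interpolation=2)
a2=cv2.resize(s[120:300,190:330],None,fx=1.1,fy=1.1)
o=np.zeros((600,800,3),np.uint8);o[:400]=a;o[400:598,:165]=b[:198,:165];z=cv2.resize(s[125:225,200:330],None,fx=2,fy=2,interpolation=2);o[400:600,200:460]=z;cv2.imwrite("pics/c16.png",o[:,:,::-1])
```

```text
t35.15 pos [ 0.3262 -0.4705  0.1729] ang76.2 open0.0853 F [-0.9  0.9 -0.1] | dtool [9.29 8.84 7.3 ] yaw -0.1
top green [([210.0, 119.0], 443), ([249.0, 200.0], 21), ([254.0, 217.0], 24)]
tin [ 507.8 -324.3   67.7  176.3   76.3]
```

View pics/c16.png

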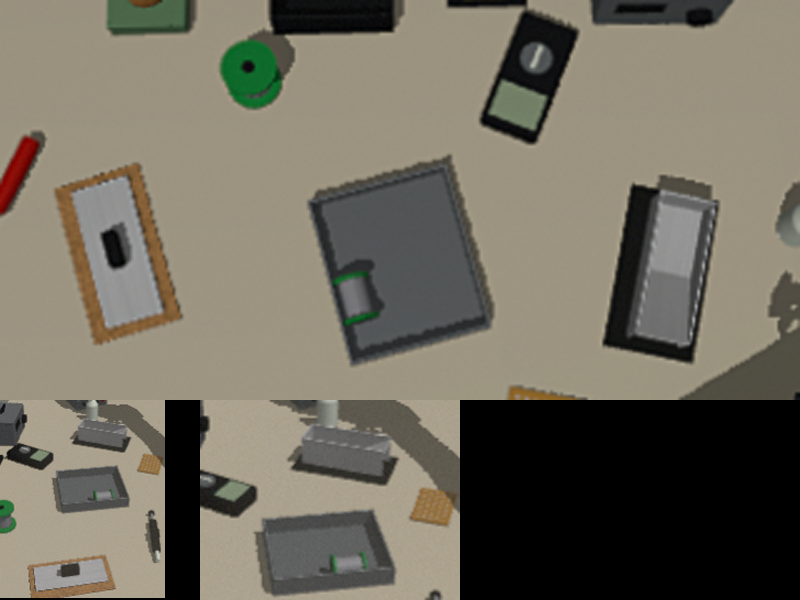

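The final view shows the lid centred on the cork at (115,250) with its handle up, the reel in the tray at (355,297), the tin upright on the pad at (675,270), and the bystanders where they were. I'm handing it in.

```bash
python3 -c "
from rig import *
print(job_done())"
```

```text
the job is handed in; nothing more can be done
None
```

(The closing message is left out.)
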